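Ready a vacuum hold-down board for brake pads

TASK

Get the vacuum board ready to hold the brake pads for deglazing: see that all three push-push valves are shut (feel their buttons: right out is shut, latched a little way in is open, and a full click changes it over), and only while they are all shut turn the regulator knob until its white pointer is on the wedge mark and slide the fork lock fully home over it. With the valves still shut, lay every brake pad, friction blocks up, square and central over a rubber seal of its own; only when the pads are down and the lock is home, click open the valve of each loaded seal, and leave the valve of an empty seal shut. Do not disturb the oil filter, the bearing or the tape roll.

Things in the scene. Friction and masses are not known exactly. Their poses are not given: they have to be found in the camera images.
- valve_1 (a joint): Button of push-push valve 1 (the left-hand one as the robot sees it (largest y)): m it is down. 0 = right out, valve shut; 0.006 = latched in, valve open; 0.012 = bottom. Pushed past 0.0108 and let go, it changes over (press to 0.0115); a push short of 0.0095 changes nothing. Spring 2.5 N out, 4.2 N at 6 mm, 5.9 N at the bottom; press at 50 mm/s or less. Either state at the start. Serves station_1, straight behind it.
- valve_1_home (a point): Fixed point: centre of the flat top of button 1 (black, 30 mm across) when right out: 68 mm above the table, 18 mm above the grey housing. Latched in, the top is 6 mm lower. A bushing 41 mm across, 3 mm high surrounds it. Axes as the board: x to its back, y left, z up.
- valve_2 (a joint): Button of push-push valve 2 (the middle one): m it is down. 0 = right out, valve shut; 0.006 = latched in, valve open; 0.012 = bottom. Pushed past 0.0108 and let go, it changes over (press to 0.0115); a push short of 0.0095 changes nothing. Spring 2.5 N out, 4.2 N at 6 mm, 5.9 N at the bottom; press at 50 mm/s or less. Either state at the start. Serves station_2, straight behind it.
- valve_2_home (a point): Fixed point: centre of the flat top of button 2 (black, 30 mm across) when right out: 68 mm above the table, 18 mm above the grey housing. Latched in, the top is 6 mm lower. A bushing 41 mm across, 3 mm high surrounds it. Axes as the board: x to its back, y left, z up.
- valve_3 (a joint): Button of push-push valve 3 (the right-hand one, next to the regulator): m it is down. 0 = right out, valve shut; 0.006 = latched in, valve open; 0.012 = bottom. Pushed past 0.0108 and let go, it changes over (press to 0.0115); a push short of 0.0095 changes nothing. Spring 2.5 N out, 4.2 N at 6 mm, 5.9 N at the bottom; press at 50 mm/s or less. Either state at the start. Serves station_3, straight behind it.
- valve_3_home (a point): Fixed point: centre of the flat top of button 3 (black, 30 mm across) when right out: 68 mm above the table, 18 mm above the grey housing. Latched in, the top is 6 mm lower. A bushing 41 mm across, 3 mm high surrounds it. Axes as the board: x to its back, y left, z up.
- station_1 (a point): Centre of rubber seal 1 (the left-hand one as the robot sees it (largest y)): a flush frame 81 mm (x) by 28 mm (y) in the flat bed, 22 mm above the table; seals are 78 mm apart in y. Board axes: x to the back, y left, z up. A pad lies on it with its long axis along x, either way round. Housing 50 mm high: 78 mm in front of the centre, and 54 mm to the right of seal 3.
- station_2 (a point): Centre of rubber seal 2 (the middle one): a flush frame 81 mm (x) by 28 mm (y) in the flat bed, 22 mm above the table; seals are 78 mm apart in y. Board axes: x to the back, y left, z up. A pad lies on it with its long axis along x, either way round. Housing 50 mm high: 78 mm in front of the centre, and 54 mm to the right of seal 3.
- station_3 (a point): Centre of rubber seal 3 (the right-hand one, next to the regulator): a flush frame 81 mm (x) by 28 mm (y) in the flat bed, 22 mm above the table; seals are 78 mm apart in y. Board axes: x to the back, y left, z up. A pad lies on it with its long axis along x, either way round. Housing 50 mm high: 78 mm in front of the centre, and 54 mm to the right of seal 3.
- knob (a joint): Regulator knob angle in rad, growing clockwise seen from above, range 0 to 3.0; friction 0.05 N m, stays where left. At 2.4 the pointer (white line on one end of the bar) is on the mark: the solid black wedge on the dial, toward the back of the board (+x) where the fork lock stands. Starts at 0.3 to 1.5.
- knob_grip (a point): On the vertical axis of the regulator knob, an upright bar 50 mm long and 12 mm thick, 55 to 79 mm above the table (this point: 71 mm) on a round skirt 48 mm across, top at 57 mm. x of this frame runs along the bar to its pointer end, y across the 12 mm, z up. Room all round when the lock is back.
- lock (a joint): Fork lock travel in m along the board's -x toward the knob: 0 = back, 0.022 = fully home, its two prongs (18 mm apart, tops 14 mm above the housing) either side of the bar's pointer end. Goes in only with the bar within about 0.1 rad of the mark. Friction 2 N, stays where left. Starts 0 to 4 mm in.
- lock_tab (a point): Centre of the fork lock's upright finger tab: 16 mm wide (y), 12 mm thick (x), 64 to 88 mm above the table, on a base plate 30 mm wide (top at 64 mm). Moves with the lock: 74 mm behind the knob axis when back, 52 mm when home. Axes as the board, x to the back.
- pad_a_mid (a point): Brake pad: steel plate 128 x 50 x 6 mm with two friction blocks on top (together 92 x 40, 10 mm high), 16 mm in all, 0.29 kg. This point: its centre, 8 mm above its underside; y along the 128 mm, x across, z up (blocks 1 mm off to +x). Grip across the plate (50) or the blocks (40). Starts on the table right of the board; 2 or 3 pads are there (None = absent).
- pad_b_mid (a point): Brake pad: steel plate 128 x 50 x 6 mm with two friction blocks on top (together 92 x 40, 10 mm high), 16 mm in all, 0.29 kg. This point: its centre, 8 mm above its underside; y along the 128 mm, x across, z up (blocks 1 mm off to +x). Grip across the plate (50) or the blocks (40). Starts on the table right of the board; 2 or 3 pads are there (None = absent).
- pad_c_mid (a point): Brake pad: steel plate 128 x 50 x 6 mm with two friction blocks on top (together 92 x 40, 10 mm high), 16 mm in all, 0.29 kg. This point: its centre, 8 mm above its underside; y along the 128 mm, x across, z up (blocks 1 mm off to +x). Grip across the plate (50) or the blocks (40). Starts on the table right of the board; 2 or 3 pads are there (None = absent).
- oil_filter: Spin-on oil filter, 72 mm across, 88 mm high, standing beyond the left end of the board; bystander. Origin at the centre of its underside.
- tape_roll: Roll of insulating tape lying flat, 55 mm across, 19 mm high, left of the board; bystander. Origin at the centre of its underside.
- bearing: Ball bearing lying flat, 52 mm across, 15 mm high, behind the brake pads at the right; bystander. Origin at the centre of its underside.

How it is judged (in metres and radians):
On the way:
1. all three valves shut, the regulator on its mark with the lock home, and every brake pad lying on a seal of its own (value of joint each of valve_1, valve_2, valve_3 below 0.002 m and value of joint knob between 2.27 and 2.53 rad and value of joint lock above 0.018 m and ((x of pad_a_mid in the frame of station_1 between -0.014 and 0.014 m and y of pad_a_mid in the frame of station_1 between -0.008 and 0.008 m and z of pad_a_mid in the frame of station_1 between 0.004 and 0.012 m and angle between the y axis of pad_a_mid and the x axis of station_1, either way round below 0.12 rad and angle between pad_a_mid's own z axis and vertical below 0.12 rad) or (x of pad_a_mid in the frame of station_2 between -0.014 and 0.014 m and y of pad_a_mid in the frame of station_2 between -0.008 and 0.008 m and z of pad_a_mid in the frame of station_2 between 0.004 and 0.012 m and angle between the y axis of pad_a_mid and the x axis of station_2, either way round below 0.12 rad and angle between pad_a_mid's own z axis and vertical below 0.12 rad) or (x of pad_a_mid in the frame of station_3 between -0.014 and 0.014 m and y of pad_a_mid in the frame of station_3 between -0.008 and 0.008 m and z of pad_a_mid in the frame of station_3 between 0.004 and 0.012 m and angle between the y axis of pad_a_mid and the x axis of station_3, either way round below 0.12 rad and angle between pad_a_mid's own z axis and vertical below 0.12 rad)) and ((x of pad_b_mid in the frame of station_1 between -0.014 and 0.014 m and y of pad_b_mid in the frame of station_1 between -0.008 and 0.008 m and z of pad_b_mid in the frame of station_1 between 0.004 and 0.012 m and angle between the y axis of pad_b_mid and the x axis of station_1, either way round below 0.12 rad and angle between pad_b_mid's own z axis and vertical below 0.12 rad) or (x of pad_b_mid in the frame of station_2 between -0.014 and 0.014 m and y of pad_b_mid in the frame of station_2 between -0.008 and 0.008 m and z of pad_b_mid in the frame of station_2 between 0.004 and 0.012 m and angle between the y axis of pad_b_mid and the x axis of station_2, either way round below 0.12 rad and angle between pad_b_mid's own z axis and vertical below 0.12 rad) or (x of pad_b_mid in the frame of station_3 between -0.014 and 0.014 m and y of pad_b_mid in the frame of station_3 between -0.008 and 0.008 m and z of pad_b_mid in the frame of station_3 between 0.004 and 0.012 m and angle between the y axis of pad_b_mid and the x axis of station_3, either way round below 0.12 rad and angle between pad_b_mid's own z axis and vertical below 0.12 rad)) and ((x of pad_c_mid in the frame of station_1 between -0.014 and 0.014 m and y of pad_c_mid in the frame of station_1 between -0.008 and 0.008 m and z of pad_c_mid in the frame of station_1 between 0.004 and 0.012 m and angle between the y axis of pad_c_mid and the x axis of station_1, either way round below 0.12 rad and angle between pad_c_mid's own z axis and vertical below 0.12 rad) or (x of pad_c_mid in the frame of station_2 between -0.014 and 0.014 m and y of pad_c_mid in the frame of station_2 between -0.008 and 0.008 m and z of pad_c_mid in the frame of station_2 between 0.004 and 0.012 m and angle between the y axis of pad_c_mid and the x axis of station_2, either way round below 0.12 rad and angle between pad_c_mid's own z axis and vertical below 0.12 rad) or (x of pad_c_mid in the frame of station_3 between -0.014 and 0.014 m and y of pad_c_mid in the frame of station_3 between -0.008 and 0.008 m and z of pad_c_mid in the frame of station_3 between 0.004 and 0.012 m and angle between the y axis of pad_c_mid and the x axis of station_3, either way round below 0.12 rad and angle between pad_c_mid's own z axis and vertical below 0.12 rad))), for 0.2 s.
At the end, for the whole second after the job is handed in: Knob within 0.13 rad of 2.4, lock at least 18 mm in; each pad at rest, flat, blocks up on its own seal, centre within 14 mm along and 8 mm across it, within 0.12 rad of its axis; loaded seals: button latched 4.5 to 9 mm in; empty seal: button out, under 2 mm (value of joint knob between 2.27 and 2.53 rad and value of joint lock above 0.018 m and ((x of pad_a_mid in the frame of station_1 between -0.014 and 0.014 m and y of pad_a_mid in the frame of station_1 between -0.008 and 0.008 m and z of pad_a_mid in the frame of station_1 between 0.004 and 0.012 m and angle between the y axis of pad_a_mid and the x axis of station_1, either way round below 0.12 rad and angle between pad_a_mid's own z axis and vertical below 0.12 rad) or (x of pad_a_mid in the frame of station_2 between -0.014 and 0.014 m and y of pad_a_mid in the frame of station_2 between -0.008 and 0.008 m and z of pad_a_mid in the frame of station_2 between 0.004 and 0.012 m and angle between the y axis of pad_a_mid and the x axis of station_2, either way round below 0.12 rad and angle between pad_a_mid's own z axis and vertical below 0.12 rad) or (x of pad_a_mid in the frame of station_3 between -0.014 and 0.014 m and y of pad_a_mid in the frame of station_3 between -0.008 and 0.008 m and z of pad_a_mid in the frame of station_3 between 0.004 and 0.012 m and angle between the y axis of pad_a_mid and the x axis of station_3, either way round below 0.12 rad and angle between pad_a_mid's own z axis and vertical below 0.12 rad)) and ((x of pad_b_mid in the frame of station_1 between -0.014 and 0.014 m and y of pad_b_mid in the frame of station_1 between -0.008 and 0.008 m and z of pad_b_mid in the frame of station_1 between 0.004 and 0.012 m and angle between the y axis of pad_b_mid and the x axis of station_1, either way round below 0.12 rad and angle between pad_b_mid's own z axis and vertical below 0.12 rad) or (x of pad_b_mid in the frame of station_2 between -0.014 and 0.014 m and y of pad_b_mid in the frame of station_2 between -0.008 and 0.008 m and z of pad_b_mid in the frame of station_2 between 0.004 and 0.012 m and angle between the y axis of pad_b_mid and the x axis of station_2, either way round below 0.12 rad and angle between pad_b_mid's own z axis and vertical below 0.12 rad) or (x of pad_b_mid in the frame of station_3 between -0.014 and 0.014 m and y of pad_b_mid in the frame of station_3 between -0.008 and 0.008 m and z of pad_b_mid in the frame of station_3 between 0.004 and 0.012 m and angle between the y axis of pad_b_mid and the x axis of station_3, either way round below 0.12 rad and angle between pad_b_mid's own z axis and vertical below 0.12 rad)) and ((x of pad_c_mid in the frame of station_1 between -0.014 and 0.014 m and y of pad_c_mid in the frame of station_1 between -0.008 and 0.008 m and z of pad_c_mid in the frame of station_1 between 0.004 and 0.012 m and angle between the y axis of pad_c_mid and the x axis of station_1, either way round below 0.12 rad and angle between pad_c_mid's own z axis and vertical below 0.12 rad) or (x of pad_c_mid in the frame of station_2 between -0.014 and 0.014 m and y of pad_c_mid in the frame of station_2 between -0.008 and 0.008 m and z of pad_c_mid in the frame of station_2 between 0.004 and 0.012 m and angle between the y axis of pad_c_mid and the x axis of station_2, either way round below 0.12 rad and angle between pad_c_mid's own z axis and vertical below 0.12 rad) or (x of pad_c_mid in the frame of station_3 between -0.014 and 0.014 m and y of pad_c_mid in the frame of station_3 between -0.008 and 0.008 m and z of pad_c_mid in the frame of station_3 between 0.004 and 0.012 m and angle between the y axis of pad_c_mid and the x axis of station_3, either way round below 0.12 rad and angle between pad_c_mid's own z axis and vertical below 0.12 rad)) and ((horizontal distance between any of pad_a_mid, pad_b_mid, pad_c_mid and station_1 below 0.03 m and value of joint valve_1 between 0.0045 and 0.009 m) or (horizontal distance between each of pad_a_mid, pad_b_mid, pad_c_mid and station_1 above 0.03 m and value of joint valve_1 below 0.002 m)) and ((horizontal distance between any of pad_a_mid, pad_b_mid, pad_c_mid and station_2 below 0.03 m and value of joint valve_2 between 0.0045 and 0.009 m) or (horizontal distance between each of pad_a_mid, pad_b_mid, pad_c_mid and station_2 above 0.03 m and value of joint valve_2 below 0.002 m)) and ((horizontal distance between any of pad_a_mid, pad_b_mid, pad_c_mid and station_3 below 0.03 m and value of joint valve_3 between 0.0045 and 0.009 m) or (horizontal distance between each of pad_a_mid, pad_b_mid, pad_c_mid and station_3 above 0.03 m and value of joint valve_3 below 0.002 m)) and linear speed of each of pad_a, pad_b, pad_c below 0.02 m/s); the robot touches nothing.
It fails at once if the regulator knob is turned while a valve is open (its button more than 4 mm in) ((velocity of joint knob above 0.3 rad/s or velocity of joint knob below -0.3 rad/s) and value of joint any of valve_1, valve_2, valve_3 above 0.004 m).
It fails at once if the oil filter, the bearing or the tape roll is moved more than 30 mm (distance of any of oil_filter, bearing, tape_roll from where it was at the start of the episode above 0.03 m).
Of pad_a, pad_b, pad_c only 2 to 3 are there at a start; the rules pass over those that are not, and their reading is None.
At some moment in a run one of pad_a, pad_b, pad_c may be knocked a few centimetres aside while the robot is not near it.
Once in a run the grip may slacken for a moment while it holds something.
It also fails if it takes over 210 s, if anything falls off the work surface, if the arm or the gripper's body presses on something with over 40 N, if the wrist force passes 120 N, or if a joint passes its speed limit or range.

ROBOT

A 7-joint arm with a two-finger parallel gripper is mounted at the origin on a cart in front of the work surface, level with it; the furniture and walls round the work are solid. World frame = base frame: x ahead of the robot, y to its left, z up, the work surface at z = 0. Lengths are in mm, angles in rad, forces in N, time in s.
With the tool pointing down it reaches from about 425 to 950 mm from the base axis. Payload 4.7 kg.
Tool frame: the origin (TCP) lies on the centre line of the jaws, within the pads' length; the fingertips stand 25 mm ahead of it and the grasp point (between the pads) lies 6 mm ahead of it (ctrl.tips_ahead is the distance from the TCP to the fingertips, in mm); z points along the fingers, y is the direction in which the jaws open and shut (so a half turn about z gives the same grasp; the last joint's range is limited). The gripper opens to 85 mm and grips with 20 to 120 N. Pads are 22 mm wide; open, the fingers measure 114 mm over their backs; the gripper's body (76 mm by 85 mm) begins 54 mm behind the grasp point. The pads swing forward as they close: fully open they stand 13 mm farther back than shut.
Start: joints at [-1.263, 0.469, -0.049, 1.532, 0.024, 1.141, -0.082], TCP at [223.027, 637.107, 256.335] pointing down, gripper open.
Joint ranges: [-2.59, 2.59], [-0.33, 1.99], [-1.39, 1.29], [0.1, 2.45], [-1.04, 4.18], [0.21, 1.99], [-2.66, 2.66]. Speed limits (rad/s): [2.57, 2.57, 3.14, 3.14, 3.14, 3.14, 3.14].

INTERFACE

Orientations are given as a unit quaternion [w, x, y, z].
In Python, from cell import ctrl, read_camera, calibration gives the robot as it stands. The module is installed in compiled form; this text tells all that it offers.
- The arm moves only by the tool apply_moves, never from a script. Its argument "rows" is a list of rows, each a list of 7 numbers: the shift along the tool's x, y, z in mm, then the turn, a rotation vector about the tool's x, y, z in degrees, then the closure, from 0 (fully open) to 1 (shut). In form: [[tx, ty, tz, ax, ay, az, grip], ...]. A call has 1 to 8 rows; each row is the pose to reach, as a shift and turn from the pose commanded when the call began, along the tool's axes at that moment; what a row does not reach only later rows make up. A row lasts 1/10 s, in which the tool goes at most 50 mm and 8.59 degrees, less where a joint would pass 70% of its speed; a pose out of reach is approached as far as the arm can. A call with a gripper value outside its range is refused whole. The fingers move at their own pace and stop on an object; "grip_force" is the grip in N (left out, the last holds). Time passes only in rows, so rows that repeat a pose let the fingers close. It gives the time, the measured TCP pose, the force and the opening at its end, in the units of the state.
- ctrl.state(): the state, without advancing time (a new reading comes with each control period).
- read_camera(name): name is "scene" or "top" or "wrist"; returns the picture (480x640x3 uint8, red, green, blue); there is no depth.
- calibration(name): a dict with "mtx" (3x3 intrinsics, pixels), "R" (3x3) and "t" (3): a world point X has camera coordinates R X + t; the wrist camera has in their place "hand_eye" (4x4, takes a point from camera to tool coordinates, whose origin is the TCP and whose axes are the flange's). Camera axes: x right, y down, z forward; pixel columns grow to the right and rows downward; lengths in mm; the calibration is good to about 2 mm. The wrist camera is an equidistant fisheye: a pixel r from the principal point sees the ray r / f radians off the axis. A picture is of the moment at which its call begins: read the wrist's pose just before it. calibration takes no time and is no camera call.
- ctrl.hand_in(): hands the job in, once; it reports no verdict.
The state is a dict: "t": time; "joints": joint angles; "qvel": joint speeds; "tau": joint torques, N m; "ee_pos": TCP position; "tool_rot": TCP orientation; "wrist_force": force on the tool from outside, world axes, zero at the start; "torque": the same for the moment, N m; "gripper_width": opening from 0.0 (shut) to 1.0 (fully open).
Only numpy, scipy, OpenCV 4.12 (cv2) and the standard library are available. Lean on these libraries where they do the work, as an engineer would, in place of code of your own. Each camera call takes 0.05 s, during which the arm holds its last target.

## Working session

There is one attempt and no reset: what is moved stays moved. The work goes in short steps, Python scripts to look and compute and a tool call to move; the robot and the scene stay as the last step left them, time stands still between calls to the robot, and variables do not carry over. Pictures are saved under pics/ and viewed, and the job is handed in when it is done.

Besides the shell and the picture viewer there is one more tool, called in YAML: its name, and indented under it one key for each argument. apply_moves: Moves the arm, as the interface text tells. Its arguments: {"type":"object","properties":{"rows":{"type":"array"},"grip_force":{"type":"number"}},"required":["rows"]}

```bash
mkdir -p pics; ls
python3 - <<'E'
from cell import ctrl, read_camera, calibration
import cv2
s=ctrl.state();print(s, ctrl.tips_ahead)
for n in ["scene","top","wrist"]:
    im=read_camera(n);cv2.imwrite(f"pics/{n}0.png",im[:,:,::-1]);print(n,calibration(n))
E
```

```text
pics
{'t': 0.0, 'joints': array([-1.2628807 ,  0.46948686, -0.04858685,  1.53367063,  0.02408615,
        1.14101025, -0.08229886]), 'qvel': array([ 0.00039096,  0.0003505 ,  0.00145628, -0.00098228,  0.00079892,
        0.00045447, -0.0004815 ]), 'tau': array([ 4.94534306e-04, -5.10303819e+01, -4.60225786e-02, -2.37712079e+01,
        1.08409571e-02,  7.45371566e-03,  4.51231790e-05]), 'ee_pos': array([222.89099594, 636.57863837, 255.24058707]), 'tool_rot': array([-1.35241125e-04,  1.67603325e-01,  9.85854013e-01, -9.85794506e-04]), 'wrist_force': array([0.09741296, 0.55160132, 0.02765655]), 'torque': array([ 0.05928258, -0.03423451,  0.02196724]), 'gripper_width': 0.9951521274845763} 25.0
scene {'mtx': array([[560.88260094,   0.        , 320.38425962],
       [  0.        , 560.88260094, 240.95937883],
       [  0.        ,   0.        ,   1.        ]]), 'R': array([[ 0.86914963, -0.49414169,  0.02007282],
       [-0.19709433, -0.38332519, -0.90233897],
       [ 0.45357772,  0.78031134, -0.43055947]]), 't': array([-432.34164901,  237.52006945,  882.49637048])}
top {'mtx': array([[5
[... 178 characters left out ...]
68835,  0.0052541 ],
       [-0.9959698 , -0.02476728, -0.08620173],
       [ 0.08630499, -0.00312917, -0.99626385]]), 't': array([ 158.9862475 ,  598.60317785, 1181.26860688])}
wrist {'mtx': array([[371.64829954,   0.        , 321.03659255],
       [  0.        , 371.64829954, 240.24303603],
       [  0.        ,   0.        ,   1.        ]]), 'hand_eye': array([[-1.05409532e-03, -9.47729276e-01, -3.19073828e-01,
         8.26828868e+01],
       [ 9.99999322e-01, -1.15704688e-03,  1.33112133e-04,
         7.08872361e-01],
       [-4.95337644e-04, -3.19073471e-01,  9.47729853e-01,
        -1.17935379e+02],
       [ 0.00000000e+00,  0.00000000e+00,  0.00000000e+00,
         1.00000000e+00]])}
```

View pics/scene0.png

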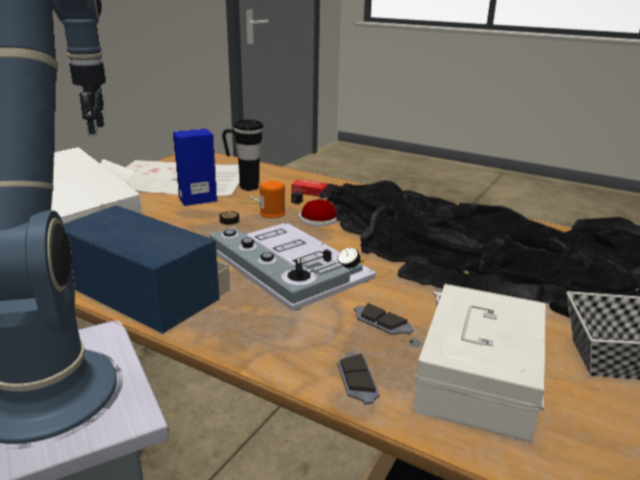

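View pics/top0.png

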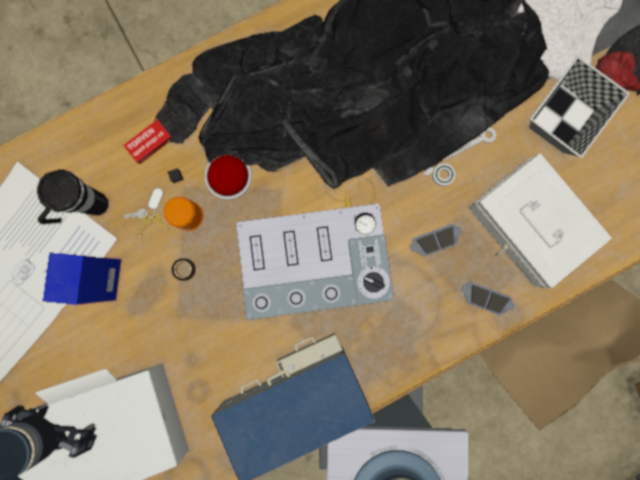

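Run:
```python
import cv2
im=cv2.imread('pics/top0.png')
cv2.imwrite('pics/top0c.png',cv2.resize(im[200:400,330:530],None,fx=3,fy=3,interpolation=cv2.INTER_CUBIC))
cv2.imwrite('pics/top0d.png',cv2.resize(im[120:400,150:400],None,fx=2.1,fy=2.1,interpolation=cv2.INTER_CUBIC))
```

```text
(no output)
```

View pics/top0c.png

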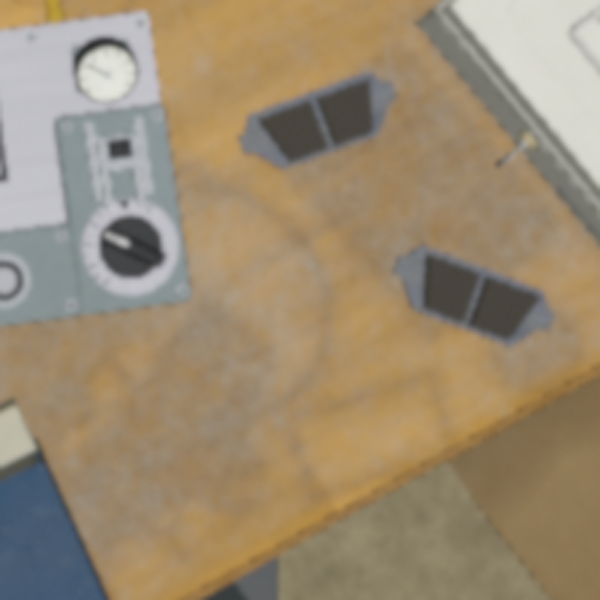

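View pics/top0d.png

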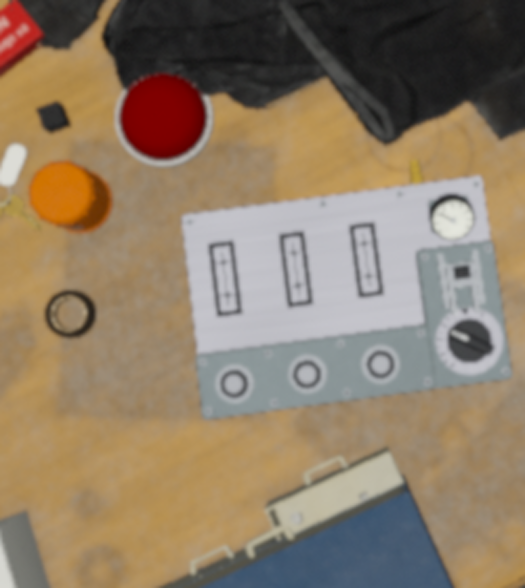

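```bash
cat > h.py <<'E'
from cell import ctrl, read_camera, calibration
import numpy as np, cv2
from scipy.spatial.transform import Rotation as Ro
def ray(cam,uv):
    c=calibration(cam);K=c['mtx'];u=(np.array(uv,float)-K[:2,2])/np.array([K[0,0],K[1,1]])
    if cam=='wrist':
        th=np.hypot(*u); d=np.array([u[0]*np.sinc(th/np.pi)**1 if th<1e-9 else u[0]/th*np.sin(th), 0 if th<1e-9 else u[1]/th*np.sin(th), np.cos(th)])
        s=STATE; H=c['hand_eye']; R=rot(s['tool_rot'])
        o=R@H[:3,3]+s['ee_pos']; return o,R@H[:3,:3]@d
    d=c['R'].T@np.r_[u,1]; return -c['R'].T@c['t'],d
STATE=None
def setst(s):
    global STATE; STATE=s
def rot(q): return Ro.from_quat([q[1],q[2],q[3],q[0]]).as_matrix()
def atz(cam,uv,z):
    o,d=ray(cam,uv); return o+d*(z-o[2])/d[2]
def proj(cam,X,s=None):
    c=calibration(cam);K=c['mtx']
    if cam=='wrist':
        s=s or STATE; H=c['hand_eye'];R=rot(s['tool_rot']);p=R.T@(np.array(X)-s['ee_pos']);p=H[:3,:3].T@(p-H[:3,3])
        th=np.arctan2(np.hypot(p[0],p[1]),p[2]);f=K[0,0];e=p[:2]/np.hypot(*p[:2]);return K[:2,2]+f*th*e
    p=c['R']@np.array(X)+c['t'];return (K@(p/p[2]))[:2]
def snap(name):
    s=ctrl.state(); im=read_camera('wrist'); cv2.imwrite(f'pics/{name}.png',im[:,:,::-1]); import pickle; pickle.dump(s,open(f'pics/{name}.pkl','wb')); setst(s); return im,s
def load(name):
    import pickle; s=pickle.load(open(f'pics/{name}.pkl','rb')); setst(s); return s
def yaw(q):
    R=rot(q); return np.degrees(np.arctan2(R[1,0],R[0,0])), R
def plan(target,xang=None,s=None):
    """shift in tool axes to reach target world TCP with tool x axis pointing at world angle xang (deg), pointing down"""
    s=s or ctrl.state(); y,R=yaw(s['tool_rot'])
    if xang is None: xang=y
    a=np.radians(xang); Rt=np.array([[np.cos(a),np.sin(a),0],[np.sin(a),-np.cos(a),0],[0,0,-1]]).T
    Rt=np.column_stack([[np.cos(a),np.sin(a),0],[np.sin(a),-np.cos(a),0],[0,0,-1]])
    sh=R.T@(np.array(target)-s['ee_pos']); rv=np.degrees(Ro.from_matrix(R.T@Rt).as_rotvec())
    return np.round(sh,1),np.round(rv,2)
E
python3 - <<'E'
from h import *
for n,uv,z in [('v1',(262,302),68),('v2',(296,298),68),('v3',(332,294),68),('knob',(373,282),79),('s1',(257,252),22),('s2',(291,248),22),('s3',(324,243),22),('padR',(436,240),16),('padF',(488,297),16),('bear',(443,174),15),('tape',(183,269),19),('filter',(180,212),88)]:
    print(n,atz('top',uv,z).round(1))
s=ctrl.state();print(yaw(s['tool_rot']))
E
```

```text
v1 [436.2 311.6  68. ]
v2 [446.7 237.3  68. ]
v3 [457.4 158.4  68. ]
knob [485.9  69.7  79. ]
s1 [547.9 332.4  22. ]
s2 [559.  254.5  22. ]
s3 [572.5 178.8  22. ]
padR [586.3 -80.9  16. ]
padF [ 457.8 -201.4   16. ]
bear [742.2 -96.5  15. ]
tape [504.8 501.3  19. ]
filter [628.1 495.4  88. ]
(np.float64(160.7029588593361), array([[-9.43818017e-01,  3.30465364e-01, -4.39373066e-04],
       [ 3.30465652e-01,  9.43816968e-01, -1.40812152e-03],
       [-5.06476348e-05, -1.47420816e-03, -9.99998912e-01]]))
```

Run:
```python
from h import *
print(plan([440,190,300],188.5))
```

```text
(array([-352.5, -349.9,  -44. ]), array([-8.00e-02, -2.00e-02, -2.78e+01]))
```

apply_moves:
  rows:
    - [-30,-30,-10,0,0,-3,0]
    - [-60,-60,-20,0,0,-7,0.5]
    - [-95,-95,-30,0,0,-11,1]
    - [-130,-130,-44,0,0,-15,1]
    - [-165,-165,-44,0,0,-19,1]
    - [-200,-200,-44,0,0,-23,1]
    - [-235,-235,-44,0,0,-26,1]
    - [-270,-268,-44,0,0,-28,1]

```text
t: 0.95
ee_pos: [389.7, 292.6, 300.3]
tool_rot: [0.0, -0.077, 0.997, 0.0]
wrist_force: [-0.1, 0.8, 0.5]
gripper_width: -0.003
```

apply_moves:
  rows:
    - [-40,-35,0,0,0,0,1]
    - [-64,-64,0,0,0,0,1]
    - [-83,-81,0,0,0,0,1]
    - [-83,-81,0,0,0,0,1]
    - [-83,-81,0,0,0,0,1]

```text
t: 1.45
ee_pos: [483.3, 227.4, 299.9]
tool_rot: [-0.001, -0.076, 0.997, 0.0]
wrist_force: [-0.3, 0.6, -0.2]
gripper_width: 0.0
```

Run:
```python
from h import *
im,s=snap('w1');print(s['t'],s['ee_pos'],yaw(s['tool_rot'])[0],s['joints'],s['wrist_force'])
```

```text
1.45 [483.32923895 227.37521173 299.86819096] -171.33839073076004 [-0.61330796  0.19899811  0.11153074  1.81689242 -0.02495428  1.12804356
  1.22872482] [-0.26496664  0.61400438 -0.23451868]
```

View pics/w1.png

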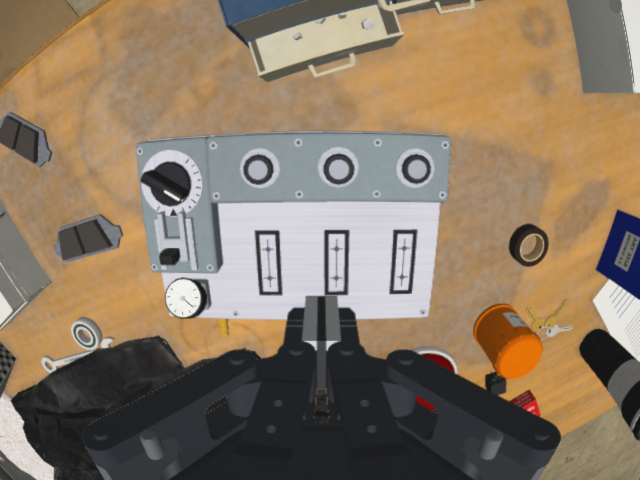

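Run:
```python
import cv2
im=cv2.imread('pics/w1.png')
cv2.imwrite('pics/w1a.png',cv2.resize(im[130:330,130:330],None,fx=3,fy=3,interpolation=cv2.INTER_CUBIC))
cv2.imwrite('pics/w1b.png',cv2.resize(im[130:330,270:470],None,fx=3,fy=3,interpolation=cv2.INTER_CUBIC))
```

```text
(no output)
```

View pics/w1a.png

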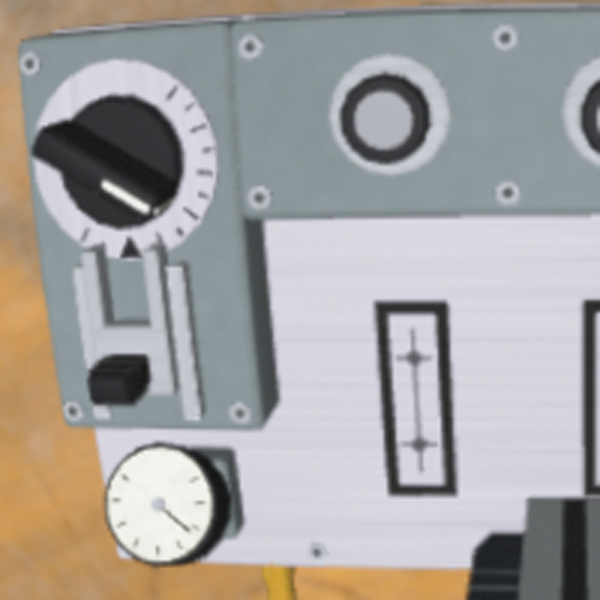

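View pics/w1b.png

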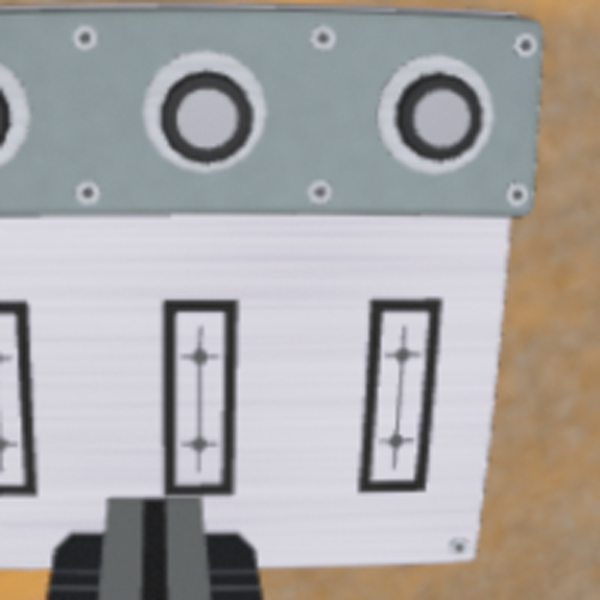

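Run:
```python
from h import *
load('w1')
S={3:[(255.3,231),(279.3,231),(282,294.7),(259.7,294.7)],2:[(324.7,230.3),(349.3,230.3),(347.7,294.7),(324.7,294.7)],1:[(393.3,230),(417.3,230),(411.7,293.3),(389.7,293.3)]}
P=[]
for k in (1,2,3):
    c=np.array([atz('wrist',u,22) for u in S[k]]);m=c.mean(0);P.append(m)
    L=((c[2]+c[3])-(c[0]+c[1]))/2;W=((c[0]+c[3])-(c[1]+c[2]))/2
    print(k,m.round(1),np.linalg.norm(L),np.linalg.norm(W),np.degrees(np.arctan2(L[1],L[0])))
for a,u in [('v3',(258.3,169)),('v2',(339,169)),('v1',(416.7,168.7))]:
    for z in (62,68): print(a,z,atz('wrist',u,z).round(1))
d=P[0]-P[2];print(np.linalg.norm(d),np.degrees(np.arctan2(-d[0],d[1])))
print('knob',atz('wrist',(171,183.3),57),'line',atz('wrist',(130+105/3,130+183/3),79),atz('wrist',(130+153/3,130+212/3),79),'wedge',atz('wrist',(130+130/3,130+247/3),51),'tab',atz('wrist',(169,254),88))
print('pads',atz('wrist',(26,140),16),atz('wrist',(88,238),16))
```

```text
1 [546.4 335.   22. ] 79.9100517281365 27.820545608612047 9.166993265650285
2 [558.7 258.   22. ] 80.15903375850024 27.454846456245516 8.796205352356434
3 [571.  180.7  22. ] 79.8076079829635 27.199378457119305 8.721550232093131
v3 62 [457.2 162.9  62. ]
v3 68 [456.2 163.8  68. ]
v2 62 [446.1 240.2  62. ]
v2 68 [445.4 239.8  68. ]
v1 62 [432.9 315.6  62. ]
v1 68 [432.3 314.   68. ]
156.26545371338364 9.050761248581805
knob [483.42232535  71.18707938  57.        ] line [486.87919299  73.89420295  79.        ] [494.53748937  91.66449416  79.        ] wedge [516.16085747  73.02721379  51.        ] tab [548.7200534   83.59615471  88.        ]
pads [ 453.68434537 -178.95583999   16.        ] [578.02199828 -67.1031269   16.        ]
```

Run:
```python
from h import *
print(plan([433,314.5,105],189),plan([433,314.5,90],189))
```

```text
(array([ 35.8,  92.8, 195. ]), array([ 0.03, -0.06, -0.23])) (array([ 35.8,  92.8, 210. ]), array([ 0.03, -0.06, -0.23]))
```

apply_moves:
  rows:
    - [8,20,45,0,0,0,1]
    - [17,42,90,0,0,0,1]
    - [26,65,130,0,0,0,1]
    - [32,82,165,0,0,0,1]
    - [36,93,188,0,0,0,1]
    - [36,93,195,0,0,0,1]
    - [36,93,195,0,0,0,1]

```text
t: 2.2
ee_pos: [432.8, 314.2, 104.7]
tool_rot: [-0.001, -0.077, 0.997, -0.0]
wrist_force: [0.3, -0.6, -0.2]
gripper_width: 0.0
```

apply_moves:
  rows:
    - [0,0,4,0,0,0,1]
    - [0,0,8,0,0,0,1]
    - [0,0,12,0,0,0,1]
    - [0,0,15,0,0,0,1]
    - [0,0,15,0,0,0,1]

```text
t: 2.7
ee_pos: [433.9, 313.6, 90.1]
tool_rot: [-0.0, -0.076, 0.997, -0.0]
wrist_force: [0.1, 0.2, -0.4]
gripper_width: 0.0
```

apply_moves:
  rows:
    - [0,0,2,0,0,0,1]
    - [0,0,4,0,0,0,1]
    - [0,0,4,0,0,0,1]

```text
t: 3.0
ee_pos: [433.8, 313.8, 86.0]
tool_rot: [-0.0, -0.076, 0.997, -0.0]
wrist_force: [0.2, 0.5, -0.3]
gripper_width: 0.002
```

apply_moves:
  rows:
    - [0,0,1.5,0,0,0,1]
    - [0,0,1.5,0,0,0,1]

```text
t: 3.2
ee_pos: [433.9, 313.9, 84.7]
tool_rot: [-0.0, -0.076, 0.997, 0.0]
wrist_force: [-0.2, 0.3, -0.7]
gripper_width: 0.003
```

apply_moves:
  rows:
    - [0,0,1.5,0,0,0,1]
    - [0,0,1.5,0,0,0,1]

```text
t: 3.4
ee_pos: [434.0, 314.0, 83.6]
tool_rot: [0.0, -0.076, 0.997, 0.0]
wrist_force: [-0.9, -0.5, 5.3]
gripper_width: 0.002
```

Run:
```python
from h import *
im,s=snap('w2');print(s['t'],s['ee_pos'],s['wrist_force'],s['torque'])
cv2.imwrite('pics/w2a.png',cv2.resize(im[180:420,200:440,::-1],None,fx=2.5,fy=2.5))
```

```text
3.4 [433.97440268 313.99827822  83.56896228] [-0.89574191 -0.53325072  5.27193137] [-0.17744364  0.26686483  0.05778979]
```

View pics/w2a.png

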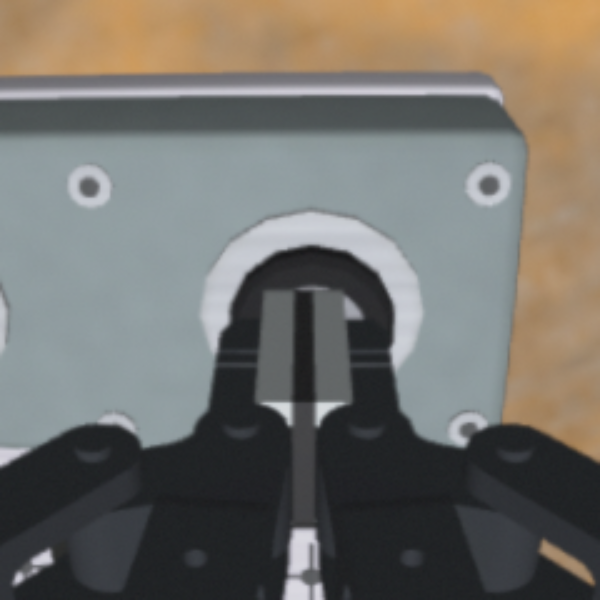

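apply_moves:
  rows:
    - [0,0,2,0,0,0,1]
    - [0,0,4,0,0,0,1]
    - [0,0,4,0,0,0,1]

```text
t: 3.75
ee_pos: [434.1, 314.0, 81.0]
tool_rot: [-0.0, -0.076, 0.997, 0.0]
wrist_force: [-3.9, -2.7, 17.0]
gripper_width: 0.002
```

apply_moves:
  rows:
    - [0,0,1,0,0,0,1]
    - [0,0,1,0,0,0,1]

```text
t: 3.95
ee_pos: [434.1, 314.0, 81.0]
tool_rot: [-0.0, -0.076, 0.997, 0.0]
wrist_force: [-5.6, -4.0, 24.9]
gripper_width: -0.002
```

apply_moves:
  rows:
    - [0,0,-4,0,0,0,1]
    - [0,0,-6,0,0,0,1]
    - [0,0,-8,0,0,0,1]
    - [0,0,-8,0,0,0,1]

```text
t: 4.35
ee_pos: [434.0, 314.0, 86.5]
tool_rot: [0.0, -0.076, 0.997, 0.0]
wrist_force: [-0.4, 0.1, 3.7]
gripper_width: 0.001
```

apply_moves:
  rows:
    - [0,0,-3,0,0,0,1]
    - [0,0,-6,0,0,0,1]
    - [0,0,-6,0,0,0,1]

```text
t: 4.65
ee_pos: [434.1, 314.0, 92.3]
tool_rot: [0.0, -0.076, 0.997, 0.0]
wrist_force: [-0.1, 0.4, 0.2]
gripper_width: 0.0
```

apply_moves:
  rows:
    - [0,0,-20,0,0,0,1]
    - [0,-30,-40,0,0,0,1]
    - [0,-78,-40,0,0,0,1]
    - [0,-78,-40,0,0,0,1]

```text
t: 5.05
ee_pos: [446.9, 230.0, 132.4]
tool_rot: [-0.0, -0.071, 0.997, -0.002]
wrist_force: [-0.0, -0.3, 0.6]
gripper_width: -0.002
```

Run:
```python
from h import *
im,s=snap('w3');print(s['t'],s['ee_pos'],s['wrist_force'])
cv2.imwrite('pics/w3a.png',im[100:400,60:640,::-1])
```

```text
5.05 [446.8619583  230.03130482 132.38888908] [-0.0289603  -0.25095473  0.55782245]
```

View pics/w3.png

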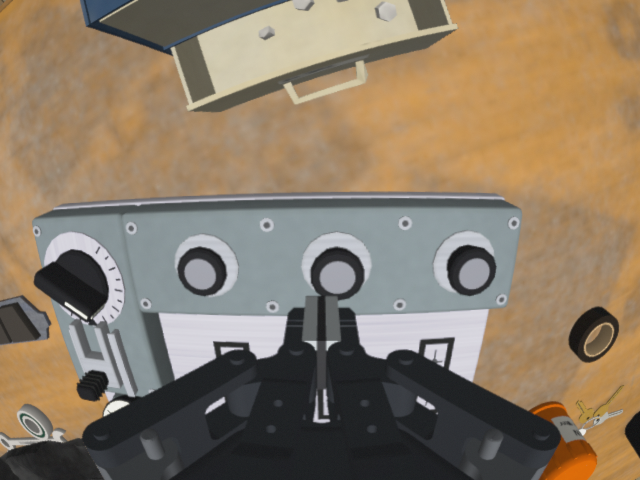

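Run:
```python
from h import *
im=cv2.imread('pics/w3.png')
cv2.imwrite('pics/w3a.png',np.hstack([cv2.resize(im[220:310,a:a+90],None,fx=3,fy=3,interpolation=cv2.INTER_CUBIC) for a in (162,292,424)]))
load('w3')
for n,p in [('v3',(457,163.5)),('v2',(445.5,240)),('v1',(434,315))]:
    print(n,[proj('wrist',[*p,z]).round(1) for z in (53,62,68)])
```

```text
v3 [array([206.9, 266.4]), array([202.5, 272.4]), array([199.4, 276.7])]
v2 [array([337.5, 266.5]), array([338.1, 272.7]), array([338.5, 277.2])]
v1 [array([462.6, 264.1]), array([467.7, 270. ]), array([471.4, 274.1])]
```

View pics/w3a.png

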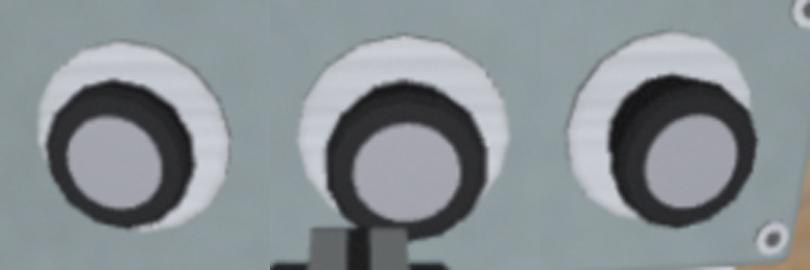

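Run:
```python
from h import *
s=ctrl.state();print(s['ee_pos']);print(plan([445.5,240,95],189),plan([457,163.5,95],189))
```

```text
[446.29078837 233.25850351 132.22589604]
(array([-0.2,  6.8, 37.2]), array([-0.08, -0.02, -0.65])) (array([ -0.5, -70.5,  37.3]), array([-0.08, -0.02, -0.65]))
```

apply_moves:
  rows:
    - [0,3,15,0,0,0,1]
    - [0,3,30,0,0,0,1]
    - [0,3,37,0,0,0,1]
    - [0,3,37,0,0,0,1]

```text
t: 5.5
ee_pos: [444.4, 240.1, 94.1]
tool_rot: [-0.001, -0.076, 0.997, -0.0]
wrist_force: [-1.0, 0.0, 0.7]
gripper_width: -0.002
```

apply_moves:
  rows:
    - [0,0,2,0,0,0,1]
    - [0,0,4,0,0,0,1]
    - [0,0,5,0,0,0,1]
    - [0,0,5,0,0,0,1]
    - [0,0,5,0,0,0,1]

```text
t: 6.0
ee_pos: [445.6, 240.3, 90.7]
tool_rot: [0.0, -0.076, 0.997, 0.001]
wrist_force: [-1.8, 0.9, 2.8]
gripper_width: 0.001
```

apply_moves:
  rows:
    - [0,0,-5,0,0,0,1]
    - [0,0,-12,0,0,0,1]
    - [0,-40,-14,0,0,0,1]
    - [0,-77.5,-14,0,0,0,1]
    - [0,-77.5,-14,0,0,0,1]
    - [0,-77.5,-6,0,0,0,1]
    - [0,-77.5,0,0,0,0,1]
    - [0,-77.5,0,0,0,0,1]

```text
t: 6.8
ee_pos: [456.0, 164.1, 89.2]
tool_rot: [-0.001, -0.077, 0.997, -0.0]
wrist_force: [0.6, -0.2, -0.0]
gripper_width: -0.003
```

apply_moves:
  rows:
    - [0,0,0,0,0,0,1]

```text
t: 6.9
ee_pos: [456.6, 164.1, 89.9]
tool_rot: [-0.0, -0.077, 0.997, 0.0]
wrist_force: [0.9, -0.4, 0.5]
gripper_width: 0.002
```

apply_moves:
  rows:
    - [0,0,2,0,0,0,1]
    - [0,0,4,0,0,0,1]
    - [0,0,4,0,0,0,1]
    - [0,0,4,0,0,0,1]

```text
t: 7.3
ee_pos: [457.1, 163.8, 86.5]
tool_rot: [0.0, -0.076, 0.997, 0.0]
wrist_force: [-0.9, 2.8, 1.6]
gripper_width: -0.002
```

apply_moves:
  rows:
    - [0,0,2,0,0,0,1]
    - [0,0,4,0,0,0,1]
    - [0,0,5,0,0,0,1]
    - [0,0,5,0,0,0,1]

```text
t: 7.7
ee_pos: [457.2, 163.8, 81.4]
tool_rot: [0.0, -0.076, 0.997, 0.0]
wrist_force: [-2.5, 2.6, 4.9]
gripper_width: 0.007
```

apply_moves:
  rows:
    - [0,0,1,0,0,0,1]
    - [0,0,1.5,0,0,0,1]
    - [0,0,1.5,0,0,0,1]

```text
t: 8.0
ee_pos: [457.2, 163.8, 81.0]
tool_rot: [0.0, -0.076, 0.997, 0.001]
wrist_force: [-4.7, 1.1, 15.8]
gripper_width: -0.001
```

apply_moves:
  rows:
    - [0,0,-3,0,0,0,1]
    - [0,0,-6,0,0,0,1]
    - [0,0,-9,0,0,0,1]
    - [0,0,-10,0,0,0,1]
    - [0,0,-10,0,0,0,1]
    - [0,0,-10,0,0,0,1]

```text
t: 8.6
ee_pos: [457.2, 163.1, 89.7]
tool_rot: [0.0, -0.076, 0.997, -0.0]
wrist_force: [0.4, 1.5, 3.4]
gripper_width: 0.002
```

apply_moves:
  rows:
    - [0,0,-10,0,0,0,1]
    - [0,30,-16,0,0,0,1]
    - [0,75,-16,0,0,0,1]
    - [0,120,-16,0,0,0,1]
    - [0,153,-16,0,0,0,1]
    - [0,153,-16,0,0,0,1]
    - [0,153,-8,0,0,0,1]
    - [0,153,0,0,0,0,1]

```text
t: 9.4
ee_pos: [434.2, 312.9, 89.5]
tool_rot: [-0.0, -0.075, 0.997, -0.0]
wrist_force: [-1.0, 0.9, 4.9]
gripper_width: -0.003
```

apply_moves:
  rows:
    - [0,0,0,0,0,0,1]
    - [0,0,0,0,0,0,1]

```text
t: 9.6
ee_pos: [434.0, 312.7, 89.5]
tool_rot: [-0.001, -0.075, 0.997, -0.001]
wrist_force: [-0.1, -0.8, 2.4]
gripper_width: -0.002
```

apply_moves:
  rows:
    - [0,0,-30,0,0,0,1]
    - [0,-20,-70,0,0,8,1]
    - [-5,-60,-90,0,0,16,1]
    - [-8,-100,-90,0,0,24,1]
    - [-10,-140,-90,0,0,32,1]
    - [-12,-180,-90,0,0,40,0.8]
    - [-14,-220,-90,0,0,48,0.6]
    - [-14,-246,-90,0,0,56,0.6]

```text
t: 10.4
ee_pos: [484.8, 69.1, 179.9]
tool_rot: [0.0, 0.406, 0.914, -0.0]
wrist_force: [0.5, -0.3, -0.1]
gripper_width: 0.4
```

apply_moves:
  rows:
    - [0,0,0,0,0,8,0.5]
    - [0,0,0,0,0,16,0.5]
    - [0,0,0,0,0,24,0.5]
    - [0,0,0,0,0,32,0.5]
    - [0,0,0,0,0,40,0.5]
    - [0,0,0,0,0,48,0.5]
    - [0,0,0,0,0,56,0.5]
    - [0,0,0,0,0,64,0.5]

```text
t: 11.2
ee_pos: [484.4, 72.3, 179.6]
tool_rot: [-0.0, 0.828, 0.561, -0.0]
wrist_force: [-0.3, 0.4, -0.6]
gripper_width: 0.501
```

apply_moves:
  rows:
    - [0,0,0,0,0,2,0.5]
    - [0,0,0,0,0,2,0.5]
    - [0,0,0,0,0,2,0.5]

```text
t: 11.5
ee_pos: [484.6, 72.8, 179.7]
tool_rot: [-0.0, 0.835, 0.55, -0.0]
wrist_force: [0.9, 0.4, -0.5]
gripper_width: 0.497
```

Run:
```python
from h import *
im,s=snap('w4');print(s['t'],s['ee_pos'],yaw(s['tool_rot'])[0],s['joints'][6],s['gripper_width'])
```

```text
11.5 [484.63700385  72.83557334 179.70414157] 66.70560262909743 -0.4157072675846041 0.49740353583849556
```

View pics/w4.png

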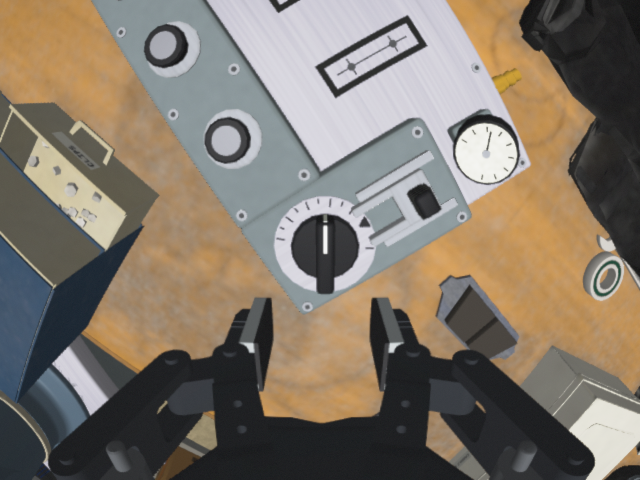

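Run:
```python
from h import *
s=load('w4')
im=cv2.imread('pics/w4.png')
cv2.imwrite('pics/w4a.png',cv2.resize(im[150:330,250:460],None,fx=3.5,fy=3.5,interpolation=cv2.INTER_CUBIC)[:600])
for n,u,z in [('lineA',(325,222),79),('lineB',(325,252),79),('far',(325,214),79),('near',(325,293),79),('skirt',(324.5,244),57),('tab',(422,198),88),('wedge',(364,223),51)]: print(n,atz('wrist',u,z).round(1))
```

```text
lineA [494.5  91.5  79. ]
lineB [486.8  73.5  79. ]
far [496.5  96.1  79. ]
near [475.5  47.1  79. ]
skirt [485.8  71.4  57. ]
tab [553.9  85.   88. ]
wedge [516.2  72.8  51. ]
```

View pics/w4a.png

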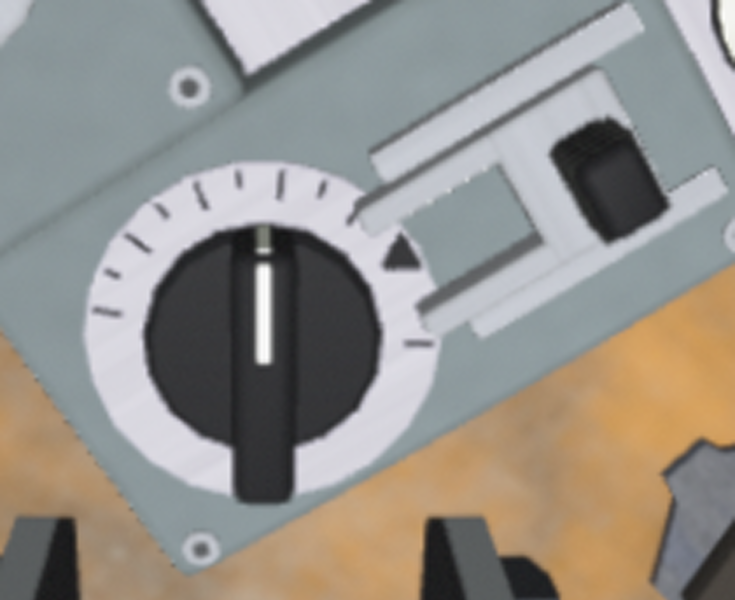

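Run:
```python
from h import *
s=load('w4')
f=lambda x,y:(250+x/3.5,150+y/3.5)
for n,u,z in [('dial',f(261,328),51),('wedge',f(402,253),51),('railA',f(375,165),60),('railB',f(632,12),60),('edge1',f(190,573),50),('edge2',f(735,272),50),('p1',f(365,222),64),('p2',f(432,330),64)]: print(n,atz('wrist',u,z).round(1))
```

```text
dial [485.1  69.7  51. ]
wedge [516.9  73.   51. ]
railA [518.5  93.7  60. ]
railB [574.6 102.4  60. ]
edge1 [448.5  23.4  50. ]
edge2 [580.6  41.4  50. ]
p1 [512.7  85.3  64. ]
p2 [516.7  60.5  64. ]
```

apply_moves:
  rows:
    - [0,1,30,0,0,0,0.5]
    - [-0.6,1.8,60,0,0,0,0.5]
    - [-0.6,1.8,85,0,0,0,0.5]
    - [-0.6,1.8,95,0,0,0,0.5]
    - [-0.6,1.8,95,0,0,0,0.5]
    - [-0.6,1.8,95,0,0,0,0.5]

```text
t: 12.15
ee_pos: [487.0, 72.0, 85.5]
tool_rot: [0.0, 0.835, 0.55, 0.001]
wrist_force: [-0.7, -0.1, 0.3]
gripper_width: 0.501
```

apply_moves:
  rows:
    - [0,0,0,0,0,0,1]
    - [0,0,0,0,0,0,1]
    - [0,0,0,0,0,0,1]
    - [0,0,0,0,0,0,1]
    - [0,0,0,0,0,0,1]
  grip_force: 30

```text
t: 12.65
ee_pos: [487.1, 72.3, 85.8]
tool_rot: [0.0, 0.835, 0.55, 0.001]
wrist_force: [-0.8, 0.3, 6.2]
gripper_width: 0.132
```

apply_moves:
  rows:
    - [0,0,-1,0,0,6,1]
    - [0,0,-1,0,0,14,1]
    - [0,0,-1,0,0,22,1]
    - [0,0,-1,0,0,30,1]
    - [0,0,-1,0,0,38,1]
    - [0,0,-1,0,0,46,1]
    - [0,0,-1,0,0,53,1]
    - [0,0,-1,0,0,58,1]

```text
t: 13.45
ee_pos: [490.0, 68.5, 86.1]
tool_rot: [0.004, 0.997, 0.073, 0.005]
wrist_force: [10.1, -9.8, -14.5]
gripper_width: 0.136
```

apply_moves:
  rows:
    - [0,0,0,0,0,0,1]
    - [0,0,0,0,0,0,1]
    - [0,0,0,0,0,0,1]

```text
t: 13.75
ee_pos: [489.9, 68.5, 86.0]
tool_rot: [0.004, 0.997, 0.075, 0.005]
wrist_force: [9.9, -8.2, -13.6]
gripper_width: 0.133
```

Run:
```python
from h import *
im,s=snap('w5');print(s['t'],s['ee_pos'],yaw(s['tool_rot'])[0],s['joints'][6],s['gripper_width'],s['torque'])
```

```text
13.75 [489.93834462  68.47964921  86.0461614 ] 8.567991403052815 -1.081195935306957 0.13346060858253952 [-1.79430065e+00 -1.98340886e+00  7.32753124e-04]
```

View pics/w5.png

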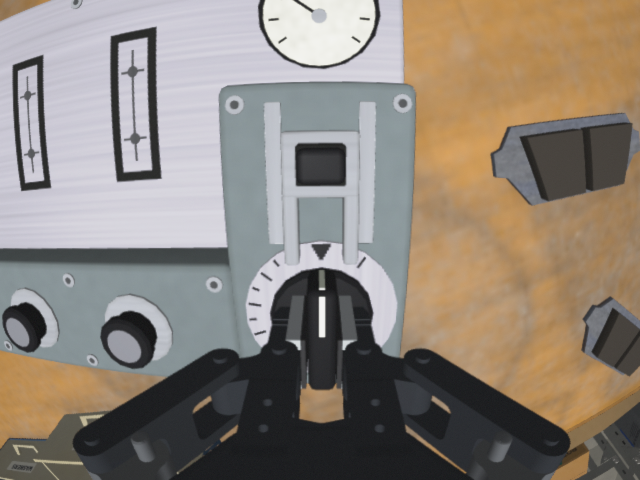

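apply_moves:
  rows:
    - [0,0,0,0,0,0,0.6]
    - [0,0,0,0,0,0,0.5]
    - [0,0,0,0,0,0,0.5]
    - [0,0,-20,0,0,0,0.5]
    - [0,0,-50,0,0,0,0.5]
    - [0,0,-60,0,0,0,0.5]
    - [0,0,-60,0,0,0,0.5]

```text
t: 14.5
ee_pos: [487.1, 72.8, 146.9]
tool_rot: [-0.001, 0.997, 0.076, 0.001]
wrist_force: [-0.8, 0.4, -0.1]
gripper_width: 0.495
```

Run:
```python
from h import *
im,s=snap('w6');print(s['t'],s['ee_pos'],yaw(s['tool_rot'])[0],s['gripper_width'])
```

```text
14.5 [487.06059115  72.77640577 146.91343439] 8.762668857779097 0.49481001805726765
```

View pics/w6.png

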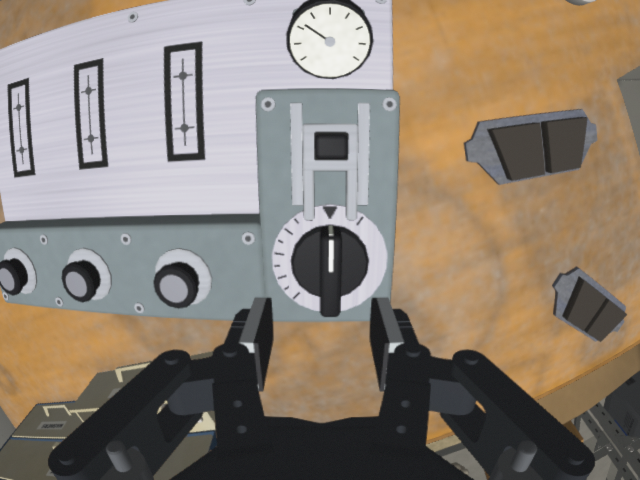

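Run:
```python
from h import *
s=load('w6')
for n,u,z in [('skirt',(330,261),57),('barfar',(330,226),79),('barnear',(330,316),79),('tab',(331,146),88),('pad',(532,146),16),('wedge',(330,212),51),('pinL',(316,130),88),('pinR',(347,130),88)]: print(n,atz('wrist',u,z).round(1))
```

```text
skirt [486.8  68.5  57. ]
barfar [514.7  73.5  79. ]
barnear [461.7  64.9  79. ]
tab [556.3  79.8  88. ]
pad [582.  -69.5  16. ]
wedge [515.3  73.   51. ]
pinL [562.8  87.9  88. ]
pinR [565.1  73.5  88. ]
```

apply_moves:
  rows:
    - [35,2,0,0,0,0,0.5]
    - [69,4,5,0,0,0,0.5]
    - [69,4,25,0,0,0,0.5]
    - [69,4,45,0,0,0,0.5]
    - [69,4,54,0,0,0,0.5]
    - [69,4,54,0,0,0,0.5]

```text
t: 15.15
ee_pos: [553.5, 78.5, 89.7]
tool_rot: [0.0, 0.997, 0.076, -0.002]
wrist_force: [0.6, -0.5, -0.5]
gripper_width: 0.5
```

apply_moves:
  rows:
    - [0,0,0,0,0,0,1]
    - [0,0,0,0,0,0,1]
    - [0,0,0,0,0,0,1]
    - [0,0,0,0,0,0,1]
    - [0,0,0,0,0,0,1]

```text
t: 15.65
ee_pos: [555.6, 78.6, 92.5]
tool_rot: [-0.0, 0.997, 0.076, 0.001]
wrist_force: [0.3, 0.3, 4.4]
gripper_width: 0.175
```

apply_moves:
  rows:
    - [-3,0,0,0,0,0,1]
    - [-6,0,0,0,0,0,1]
    - [-9,0,0,0,0,0,1]
    - [-12,0,0,0,0,0,1]
    - [-15,0,0,0,0,0,1]
    - [-16,0,0,0,0,0,1]

```text
t: 16.25
ee_pos: [539.8, 76.1, 92.5]
tool_rot: [-0.0, 0.997, 0.076, 0.001]
wrist_force: [2.0, 0.3, 5.8]
gripper_width: 0.174
```

apply_moves:
  rows:
    - [-2,0,0,0,0,0,1]
    - [-4,0,0,0,0,0,1]
    - [-5,0,0,0,0,0,1]
    - [-5,0,0,0,0,0,1]

```text
t: 16.65
ee_pos: [535.5, 75.4, 92.5]
tool_rot: [-0.0, 0.997, 0.076, 0.001]
wrist_force: [3.8, -0.6, 6.4]
gripper_width: 0.178
```

apply_moves:
  rows:
    - [-2,0,0,0,0,0,1]
    - [-4,0,0,0,0,0,1]
    - [-4,0,0,0,0,0,1]

```text
t: 16.95
ee_pos: [535.1, 75.4, 92.8]
tool_rot: [0.001, 0.997, 0.076, 0.006]
wrist_force: [13.4, 1.2, -3.3]
gripper_width: 0.177
```

Run:
```python
from h import *
im,s=snap('w7');print(s['t'],s['ee_pos'],s['wrist_force'])
```

```text
16.95 [535.07225599  75.39673198  92.7706401 ] [13.37950346  1.1817671  -3.26899634]
```

View pics/w7.png

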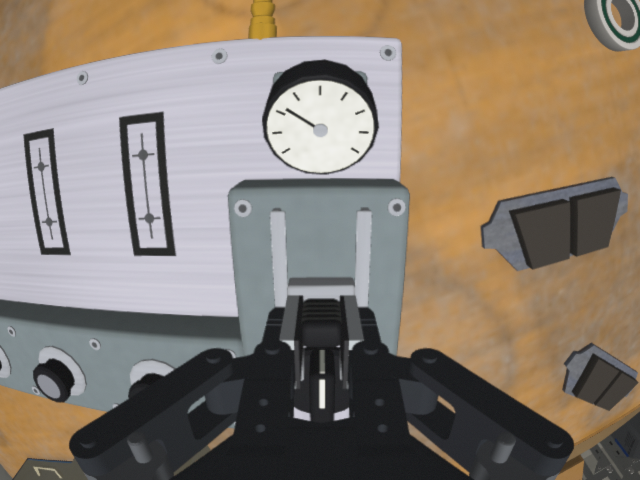

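apply_moves:
  rows:
    - [3,0,0,0,0,0,0.8]
    - [4,0,0,0,0,0,0.5]
    - [4,0,0,0,0,0,0.5]
    - [4,0,0,0,0,0,0.5]
    - [4,0,-30,0,0,0,0.5]
    - [4,0,-70,0,0,0,0.3]
    - [4,0,-90,0,0,0,0.2]
    - [4,0,-90,0,0,0,0.2]

```text
t: 17.8
ee_pos: [535.7, 75.3, 184.2]
tool_rot: [-0.001, 0.997, 0.076, 0.002]
wrist_force: [-0.8, 0.0, -0.6]
gripper_width: 0.801
```

Run:
```python
from h import *
im,s=snap('w8');print(s['t'],s['ee_pos'],yaw(s['tool_rot'])[0])
```

```text
17.8 [535.65325266  75.2999236  184.22491055] 8.696124163126933
```

View pics/w8.png

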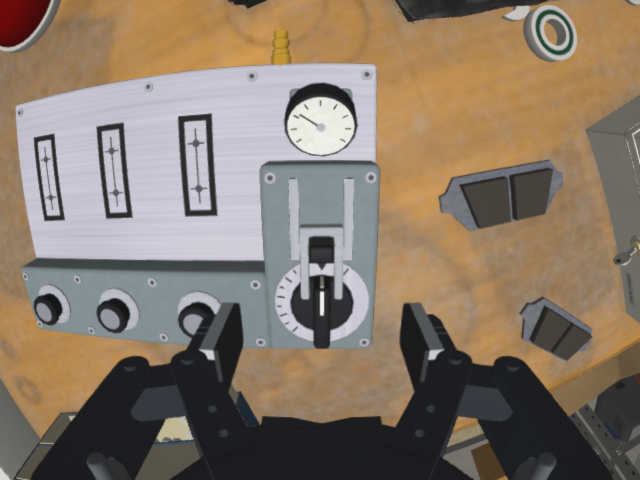

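Run:
```python
from h import *
s=load('w8')
im=cv2.imread('pics/w8.png')
cv2.imwrite('pics/w8a.png',cv2.resize(im[140:380,420:620],None,fx=3,fy=3,interpolation=cv2.INTER_CUBIC)[:,:])
```

```text
(no output)
```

View pics/w8a.png

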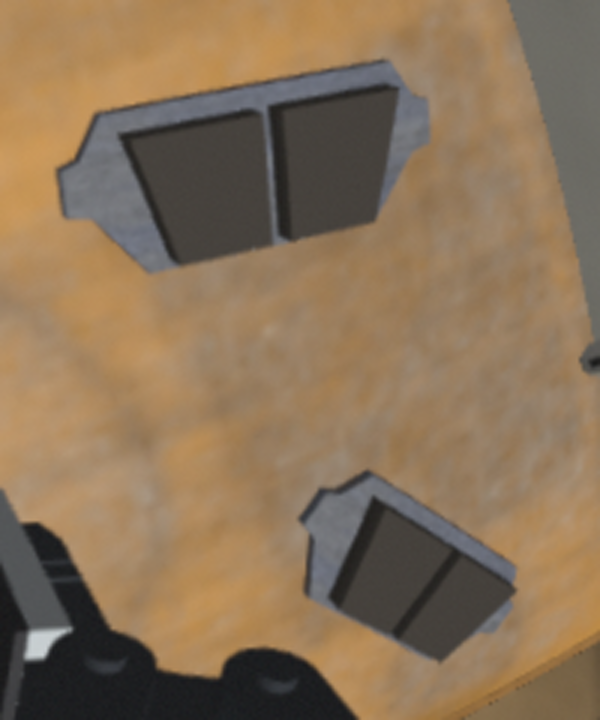

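Run:
```python
from h import *
s=load('w8')
f=lambda x,y:(420+x/3,140+y/3)
def show(L):
    for n,x,y,z in L: print(n,atz('wrist',f(x,y),z).round(1))
show([('earL',62,192,6),('earR',430,118,6),('bkL',98,112,6),('bkR',388,60,6),('blkbkL',124,134,16),('blkbkR',398,87,16),('blkfrL',182,265,16),('blkfrR',375,222,16),('gapb',268,107,16),('gapf',281,242,16)])
print()
show([('earL',310,505,6),('earR',497,628,6),('bkL',368,471,6),('bkR',515,570,6),('blkbkL',380,500,16),('blkbkR',514,590,16),('blkfrL',334,602,16),('blkfrR',440,660,16),('gapb',457,553,16),('gapf',400,634,16)])
```

```text
earL [565.9 -21.    6. ]
earR [ 612.2 -140.6    6. ]
bkL [590.2 -26.4   6. ]
bkR [ 625.8 -119.     6. ]
blkbkL [586.6 -31.5  16. ]
blkbkR [ 618.6 -117.9   16. ]
blkfrL [553.3 -58.9  16. ]
blkfrR [ 577.3 -121.8   16. ]
gapb [602.9 -74.1  16. ]
gapf [565.4 -89.7  16. ]

earL [ 477.8 -139.9    6. ]
earR [ 430.1 -261.6    6. ]
bkL [ 492.5 -159.4    6. ]
bkR [ 457.1 -256.1    6. ]
blkbkL [ 486.6 -161.1   16. ]
blkbkR [ 453.7 -249.3   16. ]
blkfrL [ 445.9 -159.3   16. ]
blkfrR [ 421.4 -225.9   16. ]
gapb [ 468.3 -208.5   16. ]
gapf [ 433.2 -197.9   16. ]
```

apply_moves:
  rows:
    - [3,20,0,0,0,-8,0.2]
    - [6,45,0,0,0,-16,0.2]
    - [9,70,0,0,0,-24,0.2]
    - [13,95,0,0,0,-32,0.2]
    - [17,120,0,0,0,-40,0.2]
    - [21,145,0,0,0,-48,0.2]
    - [24.5,163,0,0,0,-56,0.2]
    - [24.5,163,0,0,0,-64,0.2]

```text
t: 18.65
ee_pos: [582.3, -85.4, 180.1]
tool_rot: [-0.0, 0.805, 0.593, -0.002]
wrist_force: [-0.5, 0.1, -1.2]
gripper_width: 0.802
```

apply_moves:
  rows:
    - [0,0,0,0,0,-8,0.2]
    - [0,0,0,0,0,-16,0.2]
    - [0,0,0,0,0,-24,0.2]
    - [0,0,0,0,0,-32,0.2]
    - [0,0,0,0,0,-38,0.2]
    - [0,0,0,0,0,-38,0.2]
    - [0,0,0,0,0,-38,0.2]

```text
t: 19.35
ee_pos: [582.4, -81.9, 180.5]
tool_rot: [-0.001, 0.57, 0.822, -0.0]
wrist_force: [0.4, 0.5, 0.3]
gripper_width: 0.802
```

Run:
```python
from h import *
im,s=snap('w9');print(s['t'],s['ee_pos'],yaw(s['tool_rot'])[0],s['gripper_width'])
```

```text
19.35 [582.41962693 -81.92663632 180.54170097] 110.56846289374138 0.8018320594077393
```

View pics/w9.png

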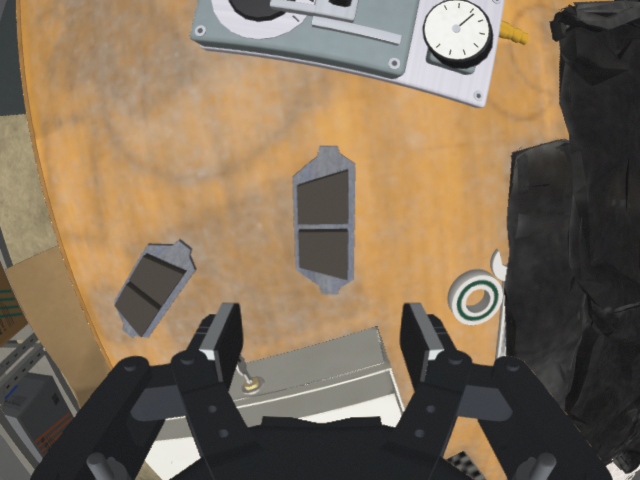

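Run:
```python
from h import *
s=load('w9')
for n,u,z in [('e1',(328,147),6),('e2',(329,293),6),('l',(294,222),6),('r',(355.5,222),6),('gapc',(324.5,227),16),('l2',(294,200),6),('gapL',(299,227),16),('gapR',(349,226),16)]: print(n,atz('wrist',u,z).round(1))
for n,u in [('boxc1',(472,207)),('boxc2',(548,287)),('boxback',(541,155))]:
  for z in (0,100): print(n,z,atz('top',u,z).round(0))
print('scene', [atz('scene',u,0).round(0) for u in [(416,410),(540,435)]])
```

```text
e1 [565.6 -22.3   6. ]
e2 [ 611.  -139.5    6. ]
l [561.1 -89.2   6. ]
r [608.3 -71.5   6. ]
gapc [584.9 -81.7  16. ]
l2 [555.  -71.8   6. ]
gapL [566.  -88.8  16. ]
gapR [602.8 -74.1  16. ]
boxc1 0 [ 668. -169.    0.]
boxc1 100 [ 653. -141.  100.]
boxc2 0 [ 484. -347.    0.]
boxc2 100 [ 484. -304.  100.]
boxback 0 [ 797. -334.    0.]
boxback 100 [ 772. -292.  100.]
scene [array([ 490., -310.,    0.]), array([ 618., -439.,    0.])]
```

apply_moves:
  rows:
    - [0,2.6,40,0,0,-0.5,0.2]
    - [0,2.6,80,0,0,-0.5,0.2]
    - [0,2.6,120,0,0,-0.5,0.2]
    - [0,2.6,145,0,0,-0.5,0.2]
    - [0,2.6,153,0,0,-0.5,0.2]
    - [0,2.6,153,0,0,-0.5,0.2]
    - [0,2.6,153,0,0,-0.5,0.2]

```text
t: 20.1
ee_pos: [586.7, -81.3, 29.9]
tool_rot: [0.001, 0.565, 0.825, 0.0]
wrist_force: [1.2, -0.2, -0.3]
gripper_width: 0.801
```

Run:
```python
from h import *
im,s=snap('w10');print(s['t'],s['ee_pos'],yaw(s['tool_rot'])[0],s['gripper_width'])
```

```text
20.1 [586.67561308 -81.34150103  29.88975323] 111.17069916975016 0.8010675601029428
```

View pics/w10.png

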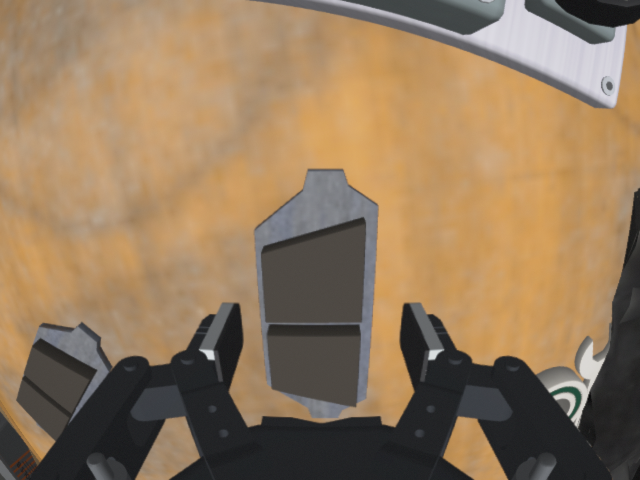

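apply_moves:
  rows:
    - [0,0,3,0,0,0,0.2]
    - [0,0,7,0,0,0,0.2]
    - [0,0,7,0,0,0,0.2]
    - [0,0,7,0,0,0,0.3]
    - [0,0,7,0,0,0,0.36]
    - [0,0,7,0,0,0,0.36]

```text
t: 20.75
ee_pos: [585.8, -81.1, 21.9]
tool_rot: [0.0, 0.565, 0.825, 0.0]
wrist_force: [-0.1, 0.2, 0.6]
gripper_width: 0.646
```

apply_moves:
  rows:
    - [0,0,0,0,0,0,0.45]
    - [0,0,0,0,0,0,0.6]
    - [0,0,0,0,0,0,0.8]
    - [0,0,0,0,0,0,1]
    - [0,0,0,0,0,0,1]
  grip_force: 60

```text
t: 21.25
ee_pos: [585.7, -81.1, 22.6]
tool_rot: [-0.0, 0.565, 0.825, 0.0]
wrist_force: [-2.0, -0.1, 6.3]
gripper_width: 0.563
```

Run:
```python
from h import *
im,s=snap('w11');print(s['t'],s['ee_pos'],yaw(s['tool_rot'])[0],s['gripper_width'],s['wrist_force'])
```

```text
21.25 [585.74142351 -81.11538422  22.60229147] 111.20884207292629 0.5631950781184677 [-1.95035389 -0.07834768  6.33803091]
```

View pics/w11.png

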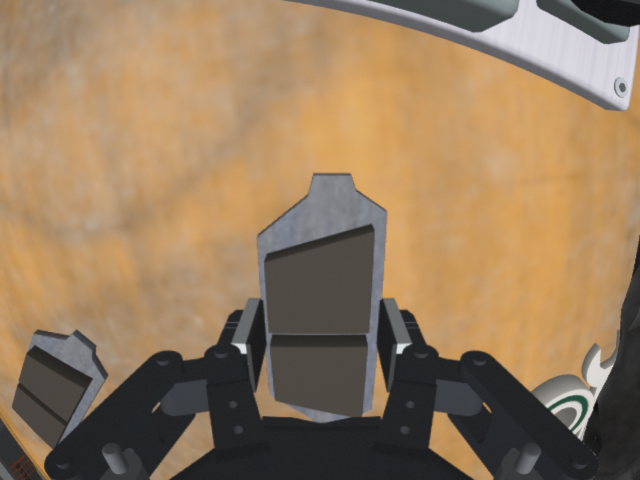

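apply_moves:
  rows:
    - [0,0,-2,0,0,0,1]
    - [0,0,-8,0,0,0,1]
    - [0,0,-20,0,0,0,1]
    - [0,0,-20,0,0,0,1]
  grip_force: 90

```text
t: 21.7
ee_pos: [586.8, -81.3, 43.3]
tool_rot: [0.001, 0.565, 0.825, 0.001]
wrist_force: [0.2, -0.6, -3.4]
gripper_width: 0.544
```

Run:
```python
from h import *
im,s=snap('w12');print(s['t'],s['ee_pos'],yaw(s['tool_rot'])[0],s['gripper_width'],s['wrist_force'])
```

```text
21.7 [586.76774097 -81.29917124  43.3214238 ] 111.20022933846262 0.5442605926639071 [ 0.15152153 -0.56355345 -3.43756359]
```

View pics/w12.png

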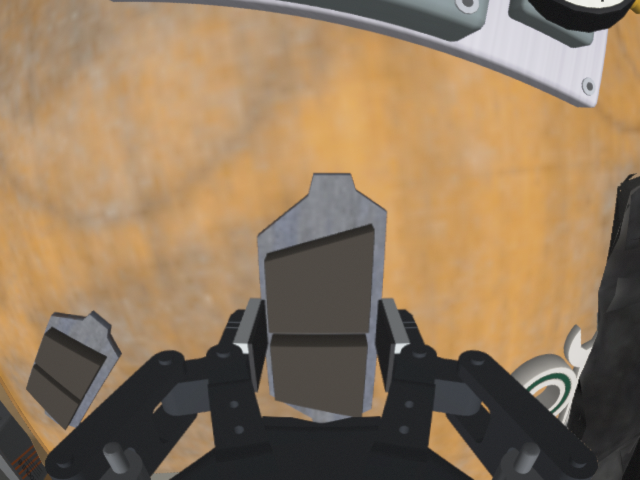

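apply_moves:
  rows:
    - [0,0,-20,0,0,0,1]
    - [0,0,-50,0,0,0,1]
    - [0,0,-85,0,0,-4,1]
    - [20,5,-115,0,0,-9,1]
    - [45,12,-120,0,0,-15,1]
    - [75,21,-120,0,0,-21,1]
    - [108,31,-120,0,0,-28,1]
    - [141,40,-120,0,0,-35,1]

```text
t: 22.55
ee_pos: [571.5, 65.9, 161.7]
tool_rot: [-0.0, 0.289, 0.957, -0.0]
wrist_force: [0.1, 0.1, -3.2]
gripper_width: 0.545
```

Run:
```python
from h import *
s=ctrl.state();print(s['ee_pos'],yaw(s['tool_rot'])[0],plan([548,333.3,165],189,s),s['gripper_width'])
```

```text
[571.48003742  65.91510199 161.71318332] 146.4607502397569 (array([167.3, 209.9,  -3.3]), array([-0.000e+00, -1.000e-02, -4.254e+01])) 0.5447979218930605
```

apply_moves:
  rows:
    - [25,32,0,0,0,-7,1]
    - [52,65,0,0,0,-14,1]
    - [80,100,0,0,0,-21,1]
    - [108,135,0,0,0,-28,1]
    - [135,170,0,0,0,-35,1]
    - [155,195,0,0,0,-40,1]
    - [167,210,0,0,0,-42.5,1]
    - [167,210,0,0,0,-42.5,1]

```text
t: 23.35
ee_pos: [548.6, 335.6, 161.2]
tool_rot: [-0.001, -0.078, 0.997, 0.001]
wrist_force: [-1.3, 0.5, -2.9]
gripper_width: 0.544
```

apply_moves:
  rows:
    - [0,0,0,0,0,0,1]
    - [0,0,30,0,0,0,1]
    - [0,0,60,0,0,0,1]
    - [0,0,60,0,0,0,1]
    - [0,0,60,0,0,0,1]

```text
t: 23.85
ee_pos: [550.7, 330.2, 101.9]
tool_rot: [-0.0, -0.074, 0.997, -0.001]
wrist_force: [1.5, -0.6, -2.9]
gripper_width: 0.549
```

Run:
```python
from h import *
im,s=snap('w13');print(s['t'],s['ee_pos'],yaw(s['tool_rot'])[0],s['gripper_width'],s['wrist_force'])
```

```text
23.85 [550.72261729 330.15526188 101.86023232] -171.46750634676727 0.549006639710211 [ 1.50501229 -0.55418413 -2.93138653]
```

View pics/w13.png

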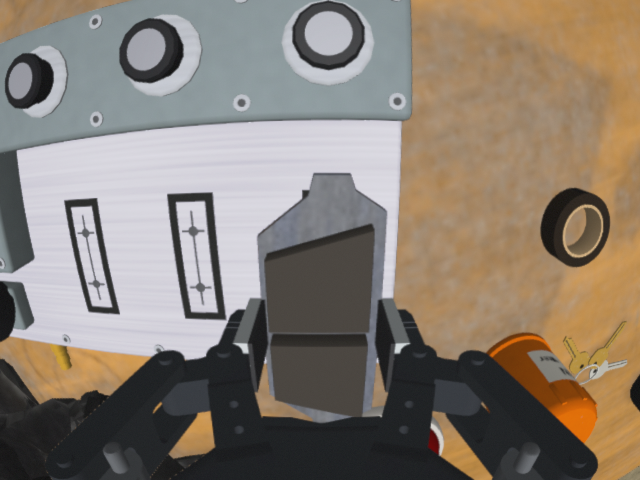

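Run:
```python
from h import *
s=load('w13')
c=np.array([atz('wrist',u,22) for u in [(168,194),(211.5,193),(224.5,317),(187,319)]]);m=c.mean(0)
L=((c[2]+c[3])-(c[0]+c[1]))/2;W=((c[0]+c[3])-(c[1]+c[2]))/2
print(m,np.linalg.norm(L),np.linalg.norm(W),np.degrees(np.arctan2(L[1],L[0])))
a=np.radians(9);bx=np.array([np.cos(a),np.sin(a)]);by=np.array([-bx[1],bx[0]])
print('s1 from s2',m[:2]+78*by)
k=atz('wrist',(302,191),22)[:2]; print('s1 from corner',k+40.5*bx+14*by)
print('v1->s1',atz('wrist',(330,34),68)[:2]+114.2*bx)
c3=np.array([atz('wrist',u,22) for u in [(65,200),(95,198),(119,312),(90,314)]]).mean(0);print('s1 from s3',c3[:2]+156*by)
print(ctrl.state()['ee_pos'])
```

```text
[558.10237943 257.1904853   22.        ] 80.18564009055187 26.36304819025243 9.02688851721349
s1 from s2 [545.90049115 334.23017587]
s1 from corner [546.6157479  334.44656583]
v1->s1 [546.28367512 335.01174647]
s1 from s3 [546.10394363 334.05276815]
[551.3899072  331.19412306 103.07756292]
```

Run:
```python
from h import *
s=load('w13')
zt=s['ee_pos'][2]-6
g=[atz('wrist',u,zt) for u in [(270.5,334),(366,334)]]
e=[atz('wrist',u,zt-10) for u in [(333,173)]]
m=(g[0]+g[1])/2;print(g,m,m-s['ee_pos'],e)
R=rot(s['tool_rot']);print(R.T@(m-s['ee_pos']),R.T@(e[0]-s['ee_pos']), )
pl=[atz('wrist',u,zt-10) for u in [(258,237),(386,211)]];print([R.T@(p-s['ee_pos']) for p in pl])
```

```text
[array([552.27620602, 310.99905815,  95.86023232]), array([546.61605193, 348.41427893,  95.86023232])] [549.44612898 329.70666854  95.86023232] [-1.27648832 -0.44859334 -6.        ] [array([487.77634212, 326.02565083,  85.86023232])]
[ 1.32526114 -0.24521543  6.00118411] [62.85252729  5.27955311 16.03038918]
[array([ 38.47422775, -23.22371719,  16.05837488]), array([48.69952961, 25.28725805, 15.99169111])]
```

apply_moves:
  rows:
    - [0,0,10,0,0,0,1]
    - [0,0,20,0,0,0,1]
    - [0,0,25,0,0,0,1]
    - [0,0,25,0,0,0,1]
    - [0,0,25,0,0,0,1]

```text
t: 24.4
ee_pos: [550.0, 332.3, 76.7]
tool_rot: [-0.0, -0.076, 0.997, -0.0]
wrist_force: [-0.4, 0.3, -3.5]
gripper_width: 0.544
```

Run:
```python
from h import *
s=ctrl.state();print(s['ee_pos'],yaw(s['tool_rot'])[0],plan([547,333.6,44],189,s),s['gripper_width'])
```

```text
[550.04594385 332.3130969   76.68753749] -171.29060788897993 (array([ 2.8,  1.7, 32.7]), array([ 0.  , -0.01, -0.29])) 0.5438892744553456
```

apply_moves:
  rows:
    - [1.5,1,8,0,0,-0.3,1]
    - [2.8,1.7,16,0,0,-0.3,1]
    - [2.8,1.7,24,0,0,-0.3,1]
    - [2.8,1.7,28,0,0,-0.3,1]
    - [2.8,1.7,30,0,0,-0.3,1]
    - [2.8,1.7,30,0,0,-0.3,1]

```text
t: 25.0
ee_pos: [547.0, 333.4, 46.4]
tool_rot: [-0.0, -0.078, 0.997, -0.0]
wrist_force: [-0.2, -0.2, -2.5]
gripper_width: 0.546
```

apply_moves:
  rows:
    - [0,0,1,0,0,0,1]
    - [0,0,2,0,0,0,1]
    - [0,0,2,0,0,0,1]

```text
t: 25.3
ee_pos: [547.2, 333.6, 45.0]
tool_rot: [0.0, -0.078, 0.997, 0.0]
wrist_force: [0.8, 0.6, -2.9]
gripper_width: 0.547
```

apply_moves:
  rows:
    - [0,0,0.7,0,0,0,1]
    - [0,0,1,0,0,0,1]
    - [0,0,1,0,0,0,1]

```text
t: 25.6
ee_pos: [547.2, 333.6, 44.9]
tool_rot: [0.0, -0.078, 0.997, 0.0]
wrist_force: [-2.3, -1.2, 5.9]
gripper_width: 0.548
```

apply_moves:
  rows:
    - [0,0,0.7,0,0,0,1]
    - [0,0,1,0,0,0,1]
    - [0,0,1,0,0,0,1]

```text
t: 25.9
ee_pos: [547.2, 333.6, 44.9]
tool_rot: [0.0, -0.078, 0.997, 0.0]
wrist_force: [-4.3, -1.3, 10.8]
gripper_width: 0.543
```

apply_moves:
  rows:
    - [0,0,-1,0,0,0,0.4]
    - [0,0,-1,0,0,0,0.32]
    - [0,0,-1,0,0,0,0.28]
    - [0,0,-1,0,0,0,0.28]
    - [0,0,-30,0,0,0,0.28]
    - [0,0,-75,0,0,0,0.28]
    - [0,0,-110,0,0,0,0.28]
    - [0,0,-110,0,0,0,0.28]

```text
t: 26.7
ee_pos: [550.1, 335.4, 158.6]
tool_rot: [0.005, -0.078, 0.997, 0.003]
wrist_force: [0.1, 0.1, 1.0]
gripper_width: 0.718
```

Run:
```python
from h import *
im,s=snap('w14');print(s['t'],s['ee_pos'],yaw(s['tool_rot'])[0],s['gripper_width'],s['wrist_force'])
t=read_camera('top');cv2.imwrite('pics/top1.png',cv2.resize(t[150:350,220:520,::-1],None,fx=2.6,fy=2.6,interpolation=cv2.INTER_CUBIC))
```

```text
26.7 [550.07081209 335.42106718 158.55496373] -171.01124099937735 0.7176788387604093 [0.10691355 0.11834021 1.01418085]
```

View pics/w14.png

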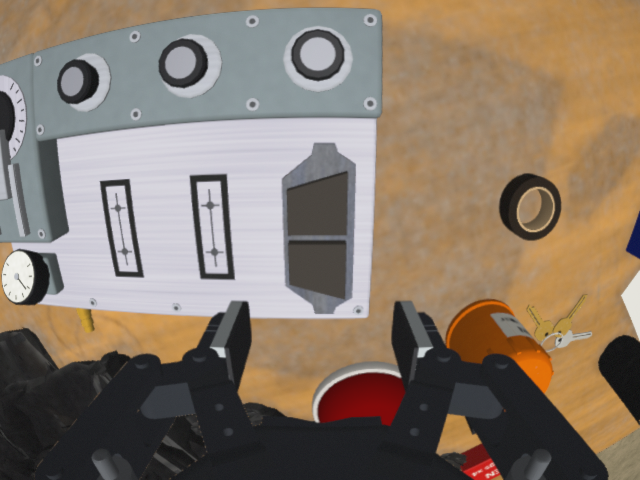

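View pics/top1.png

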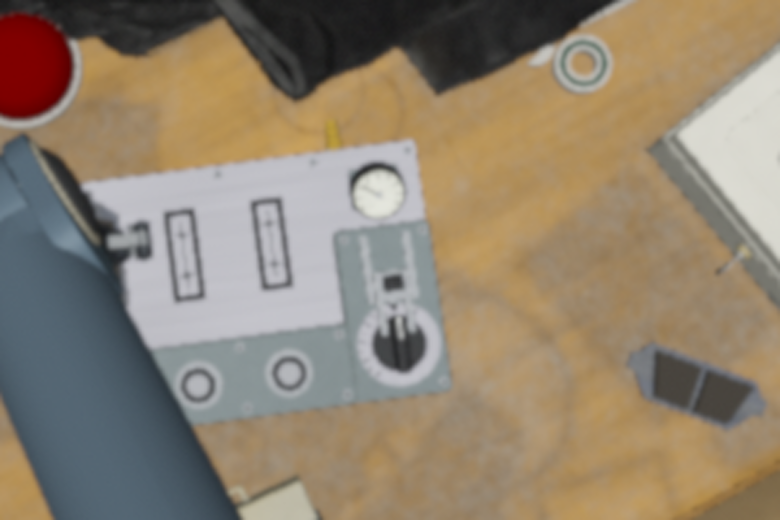

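Run:
```python
from h import *
s=load('w14')
e1,e2=atz('wrist',(325,143),28)[:2],atz('wrist',(320,313),28)[:2]
l,r=atz('wrist',(282,235),28)[:2],atz('wrist',(354.5,235),28)[:2]
g=atz('wrist',(318,240),38)[:2]
print((e1+e2)/2,(l+r)/2,g,np.linalg.norm(e1-e2),np.linalg.norm(l-r),np.degrees(np.arctan2(*(e2-e1)[::-1])))
c=np.array([atz('wrist',u,22) for u in [(191,176),(226,175),(235,279),(201,280)]]).mean(0)[:2]
a=np.radians(9);print('s1',c+78*np.array([-np.sin(a),np.cos(a)]))
```

```text
[548.027885  337.5984809] [548.99100411 334.84160977] [549.26625989 334.73677095] 127.21058920111669 51.071276528684955 7.393347421671322
s1 [546.5593016 334.6360451]
```

apply_moves:
  rows:
    - [5,-15,-10,0,0,5,0.28]
    - [15,-45,-25,0,0,13,0.28]
    - [28,-85,-25,0,0,21,0.28]
    - [43,-128,-25,0,0,29,0.28]
    - [58,-171,-25,0,0,37,0.28]
    - [73,-214,-25,0,0,45,0.28]
    - [88,-257,-25,0,0,53,0.28]
    - [103,-300,-25,0,0,61,0.28]

```text
t: 27.6
ee_pos: [490.5, 19.3, 176.2]
tool_rot: [-0.001, 0.441, 0.898, -0.001]
wrist_force: [0.1, -0.3, 0.6]
gripper_width: 0.725
```

Run:
```python
from h import *
s=ctrl.state();print(s['ee_pos'],yaw(s['tool_rot'])[0],plan([451,-201,170],69.3,s),s['gripper_width'])
```

```text
[490.47887999  19.27005301 176.18087971] 127.68173660187796 (array([-150.2, -165.9,    6.5]), array([-2.000e-01,  1.000e-02,  5.838e+01])) 0.7246272794332382
```

apply_moves:
  rows:
    - [-25,-28,0,0,0,8,0.28]
    - [-52,-58,0,0,0,16,0.28]
    - [-80,-88,0,0,0,24,0.28]
    - [-108,-118,0,0,0,32,0.28]
    - [-132,-145,0,0,0,40,0.28]
    - [-146,-160,0,0,0,48,0.28]
    - [-151,-168,5,0,0,55,0.28]
    - [-151,-168,5,0,0,58.5,0.28]

```text
t: 28.4
ee_pos: [450.6, -202.8, 170.9]
tool_rot: [-0.001, 0.824, 0.567, -0.002]
wrist_force: [0.3, -0.0, -0.6]
gripper_width: 0.717
```

apply_moves:
  rows:
    - [0,0,0,0,0,0,0.25]
    - [0,0,0,0,0,0,0.2]
    - [0,0,0,0,0,0,0.2]

```text
t: 28.7
ee_pos: [452.7, -200.9, 172.3]
tool_rot: [-0.0, 0.821, 0.571, -0.0]
wrist_force: [-0.2, 0.5, -0.5]
gripper_width: 0.804
```

Run:
```python
from h import *
im,s=snap('w15');print(s['t'],s['ee_pos'],yaw(s['tool_rot'])[0],s['gripper_width'],s['wrist_force'])
```

```text
28.7 [ 452.69115986 -200.85598195  172.27013402] 69.59899074479979 0.8042253067349406 [-0.19244587  0.49269387 -0.48919577]
```

View pics/w15.png

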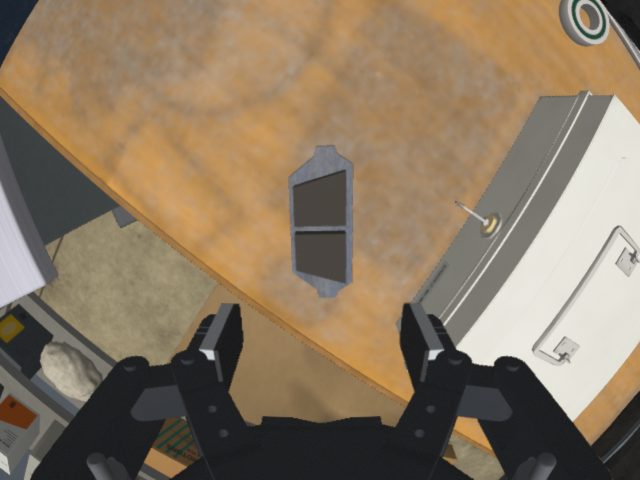

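Run:
```python
from h import *
s=load('w15')
e1,e2=atz('wrist',(326,146),6)[:2],atz('wrist',(328,297),6)[:2]
l,r=atz('wrist',(291,229),6)[:2],atz('wrist',(353,229),6)[:2]
g=atz('wrist',(322,229.5),16)[:2]
print((e1+e2)/2,(l+r)/2,g,np.linalg.norm(e1-e2),np.linalg.norm(l-r),np.degrees(np.arctan2(*(e1-e2)[::-1])))
print(plan([451.5,-201.5,22],69.6,s))
```

```text
[ 456.22017371 -202.90637161] [ 451.49705045 -203.85193363] [ 452.38619819 -201.40670329] 126.76372776357842 49.64140448345871 70.5359305310701
(array([ -1. ,  -0.7, 150.3]), array([-0.06,  0.01, -0.  ]))
```

apply_moves:
  rows:
    - [-0.7,0,40,0,0,-0.5,0.2]
    - [-0.7,0,80,0,0,-0.5,0.2]
    - [-0.7,0,115,0,0,-0.5,0.2]
    - [-0.7,0,140,0,0,-0.5,0.25]
    - [-0.7,0,147,0,0,-0.5,0.3]
    - [-0.7,0,150,0,0,-0.5,0.36]
    - [-0.7,0,150,0,0,-0.5,0.36]

```text
t: 29.45
ee_pos: [453.2, -202.3, 23.4]
tool_rot: [0.001, 0.819, 0.574, 0.0]
wrist_force: [0.6, 0.3, 0.0]
gripper_width: 0.639
```

apply_moves:
  rows:
    - [0,0,0,0,0,0,0.36]
    - [0,0,0,0,0,0,0.36]

```text
t: 29.65
ee_pos: [453.4, -202.2, 23.9]
tool_rot: [0.001, 0.819, 0.574, 0.001]
wrist_force: [-0.5, -0.0, 0.4]
gripper_width: 0.643
```

apply_moves:
  rows:
    - [0,0,2,0,0,0,0.36]
    - [0,0,2,0,0,0,0.45]
    - [0,0,2,0,0,0,0.6]
    - [0,0,2,0,0,0,0.8]
    - [0,0,2,0,0,0,1]
    - [0,0,2,0,0,0,1]
  grip_force: 90

```text
t: 30.25
ee_pos: [453.2, -202.1, 22.7]
tool_rot: [0.0, 0.819, 0.574, 0.001]
wrist_force: [-2.8, 2.9, 19.0]
gripper_width: 0.548
```

apply_moves:
  rows:
    - [0,0,0,0,0,0,1]
    - [0,0,-8,0,0,0,1]
    - [0,0,-20,0,0,0,1]
    - [0,0,-20,0,0,0,1]

```text
t: 30.65
ee_pos: [453.3, -202.3, 42.0]
tool_rot: [0.001, 0.819, 0.574, 0.001]
wrist_force: [-0.2, -0.2, -3.2]
gripper_width: 0.547
```

Run:
```python
from h import *
im,s=snap('w16');print(s['t'],s['ee_pos'],yaw(s['tool_rot'])[0],s['gripper_width'],s['wrist_force'])
```

```text
30.65 [ 453.32611442 -202.31990924   42.00756221] 70.01126433912036 0.5466506298631358 [-0.20688792 -0.21185608 -3.2454748 ]
```

View pics/w16.png

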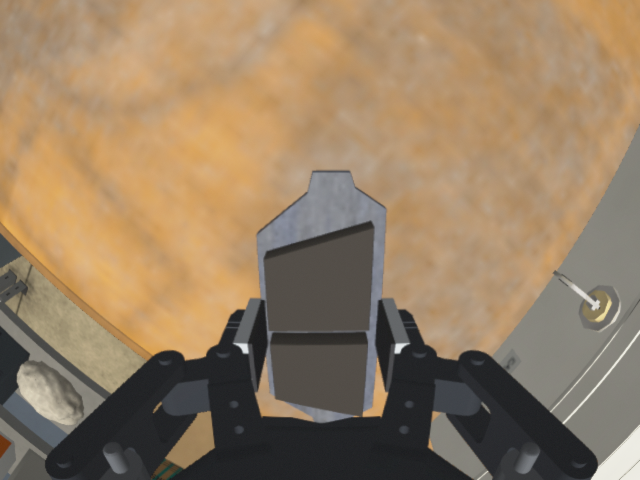

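apply_moves:
  rows:
    - [0,0,-20,0,0,0,1]
    - [0,0,-55,0,0,0,1]
    - [0,0,-90,0,0,0,1]
    - [20,-2,-118,0,0,3,1]
    - [50,-6,-123,0,0,7,1]
    - [85,-10,-123,0,0,12,1]
    - [122,-15,-123,0,0,17,1]
    - [160,-20,-123,0,0,22,1]

```text
t: 31.5
ee_pos: [488.1, -43.5, 163.5]
tool_rot: [-0.0, 0.914, 0.405, -0.0]
wrist_force: [0.5, 0.2, -2.6]
gripper_width: 0.547
```

apply_moves:
  rows:
    - [40,-5,0,0,0,5,1]
    - [80,-10,0,0,0,10,1]
    - [120,-15,0,0,0,15,1]
    - [160,-20,0,0,0,20,1]
    - [200,-25,0,0,0,26,1]
    - [235,-29,0,0,0,32,1]
    - [235,-29,0,0,0,38,1]
    - [235,-29,0,0,0,39,1]

```text
t: 32.3
ee_pos: [623.7, 150.6, 162.2]
tool_rot: [0.001, 0.997, 0.079, -0.001]
wrist_force: [-0.9, -0.4, -2.9]
gripper_width: 0.543
```

Run:
```python
from h import *
im,s=snap('w17');print(s['t'],s['ee_pos'],yaw(s['tool_rot'])[0],plan([558,256.5,110],9,s),s['gripper_width'],s['wrist_force'])
```

```text
32.3 [623.66390421 150.62524918 162.21084262] 9.115087194667426 (array([ -47.9, -115. ,   52.2]), array([0.08, 0.14, 0.12])) 0.5434626032231857 [-0.91995645 -0.37552839 -2.8550309 ]
```

apply_moves:
  rows:
    - [-15,-35,0,0,0,0,1]
    - [-30,-72,0,0,0,0,1]
    - [-43,-103,10,0,0,0,1]
    - [-47,-114,40,0,0,0,1]
    - [-47,-114,52,0,0,0,1]
    - [-47,-114,52,0,0,0,1]
    - [-47,-114,52,0,0,0,1]

```text
t: 33.05
ee_pos: [561.2, 252.0, 112.6]
tool_rot: [0.0, 0.997, 0.077, 0.001]
wrist_force: [0.6, -0.4, -2.4]
gripper_width: 0.543
```

Run:
```python
from h import *
im,s=snap('w18');print(s['t'],s['ee_pos'],yaw(s['tool_rot'])[0],plan([558,256.5,110],9,s),s['gripper_width'],s['wrist_force'])
```

```text
33.05 [561.2090344  251.98194165 112.62752304] 8.82638504800814 (array([-2.5, -5. ,  2.6]), array([ 0.06, -0.08, -0.17])) 0.5429195622795534 [ 0.56353306 -0.37206587 -2.43115129]
```

View pics/w18.png

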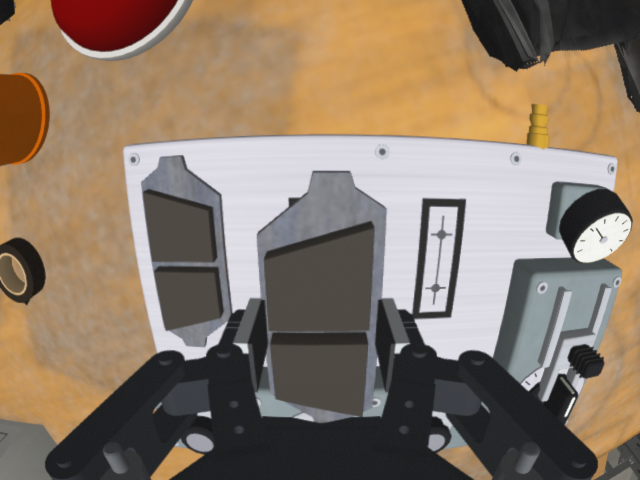

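Run:
```python
from h import *
s=load('w18')
a=np.radians(9);bx=np.array([np.cos(a),np.sin(a)]);by=np.array([-bx[1],bx[0]])
c=np.array([atz('wrist',u,22) for u in [(424,199),(466,198),(449,318),(413,317)]]);print(c.mean(0)[:2]+78*by, np.linalg.norm((c[0]+c[1]-c[2]-c[3])/2))
k=atz('wrist',(289,198),22)[:2];print('s2 corner',k-40.5*bx-14*by)
l,r=atz('wrist',(144,235),28)[:2],atz('wrist',(227,262),28)[:2]
e1,e2=atz('wrist',(171,157),28)[:2],atz('wrist',(195,345),28)[:2]
g=atz('wrist',(187,263),38)[:2];print('pad1 gap',g,(e1+e2)/2)
R=rot(s['tool_rot']);z=s['ee_pos'][2]-6
print('held',[(R.T@(atz('wrist',u,z)-s['ee_pos'])).round(1) for u in [(271,331),(367,331)]])
```

```text
[557.86336033 256.69158685] 80.69236575169604
s2 corner [557.46618612 256.67692917]
pad1 gap [552.29376837 330.92533155] [549.18926351 338.27406151]
held [array([  2.5, -20.8,   6. ]), array([ 2.5, 17.1,  6. ])]
```

apply_moves:
  rows:
    - [0,0,15,0,0,0,1]
    - [0,0,30,0,0,0,1]
    - [0,0,35,0,0,0,1]
    - [0,0,35,0,0,0,1]
    - [0,0,35,0,0,0,1]

```text
t: 33.6
ee_pos: [560.1, 254.3, 76.6]
tool_rot: [0.0, 0.997, 0.078, -0.0]
wrist_force: [0.1, -0.0, -3.5]
gripper_width: 0.548
```

Run:
```python
from h import *
s=ctrl.state();print(s['ee_pos'],yaw(s['tool_rot'])[0],plan([557,256.5,45],9,s),s['gripper_width'])
```

```text
[560.05312795 254.34817667  76.61322186] 8.995734035846985 (array([-2.7, -2.6, 31.6]), array([ 0.02,  0.01, -0.  ])) 0.5483551181206263
```

apply_moves:
  rows:
    - [-1.5,-1.5,8,0,0,0,1]
    - [-2.7,-2.3,16,0,0,0,1]
    - [-2.7,-2.3,24,0,0,0,1]
    - [-2.7,-2.3,28,0,0,0,1]
    - [-2.7,-2.3,30,0,0,0,1]
    - [-2.7,-2.3,30,0,0,0,1]

```text
t: 34.2
ee_pos: [556.9, 256.2, 46.5]
tool_rot: [0.0, 0.997, 0.078, -0.0]
wrist_force: [-0.0, -0.4, -3.0]
gripper_width: 0.543
```

apply_moves:
  rows:
    - [0,0,1,0,0,0,1]
    - [0,0,2,0,0,0,1]
    - [0,0,2,0,0,0,1]

```text
t: 34.5
ee_pos: [557.1, 256.4, 45.0]
tool_rot: [-0.0, 0.997, 0.079, 0.0]
wrist_force: [0.7, 1.0, -2.6]
gripper_width: 0.545
```

apply_moves:
  rows:
    - [0,0,1,0,0,0,1]
    - [0,0,1.5,0,0,0,1]
    - [0,0,1.5,0,0,0,1]

```text
t: 34.8
ee_pos: [557.1, 256.4, 44.9]
tool_rot: [-0.001, 0.997, 0.078, -0.0]
wrist_force: [-4.2, -0.7, 8.0]
gripper_width: 0.546
```

apply_moves:
  rows:
    - [0,0,-0.5,0,0,0,0.4]
    - [0,0,-0.5,0,0,0,0.32]
    - [0,0,-0.5,0,0,0,0.28]
    - [0,0,-0.5,0,0,0,0.28]
    - [0,0,-30,0,0,0,0.28]
    - [0,0,-75,0,0,0,0.28]
    - [0,0,-120,0,0,0,0.28]
    - [0,0,-150,0,0,0,0.6]

```text
t: 35.6
ee_pos: [558.0, 256.2, 196.3]
tool_rot: [-0.001, 0.997, 0.078, 0.002]
wrist_force: [0.3, 0.5, 0.5]
gripper_width: 0.567
```

apply_moves:
  rows:
    - [-30,0,0,0,0,0,1]
    - [-60,0,0,0,0,0,1]
    - [-60,0,0,0,0,0,1]
    - [-60,0,0,0,0,0,1]

```text
t: 36.0
ee_pos: [497.4, 247.3, 193.5]
tool_rot: [-0.0, 0.997, 0.079, 0.0]
wrist_force: [-0.0, 0.2, 0.0]
gripper_width: 0.006
```

Run:
```python
from h import *
im,s=snap('w19');print(s['t'],s['ee_pos'],yaw(s['tool_rot'])[0],s['gripper_width'],s['wrist_force'])
```

```text
36.0 [497.43346437 247.29695331 193.45386814] 9.040969370177548 0.005787147339615171 [-0.02692633  0.17739848  0.00725166]
```

View pics/w19.png

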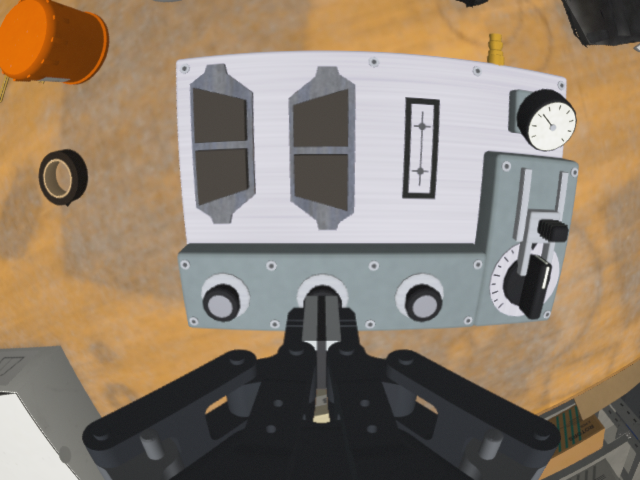

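Run:
```python
from h import *
s=load('w19')
im=cv2.imread('pics/w19.png');cv2.imwrite('pics/w19a.png',cv2.resize(im[50:250,170:450],None,fx=2.8,fy=2.8,interpolation=cv2.INTER_CUBIC))
a=np.radians(9);bx=np.array([np.cos(a),np.sin(a)]);by=np.array([-bx[1],bx[0]])
c=np.array([atz('wrist',u,22) for u in [(406,97),(440,98),(435,199),(403,197)]]).mean(0)[:2]
print('s3',c)
for n,e1,e2,g in [('p1',(213,66),(219,222),(221,146)),('p2',(328,67),(327,229),(321,150))]:
    k=c+by*78*(2 if n=='p1' else 1)
    E1,E2=atz('wrist',e1,28)[:2],atz('wrist',e2,28)[:2];G=atz('wrist',g,38)[:2]
    for q in ((E1+E2)/2,G): print(n,(q-k)@bx,(q-k)@by,np.degrees(np.arctan2(*(E1-E2)[::-1])))
```

```text
s3 [570.48606855 179.40325509]
p1 3.1581726395799006 6.400488424475218 8.79644307843027
p1 2.7866438211888114 -1.5768285512053288 8.79644307843027
p2 -2.228623159600475 -3.2591192465832766 8.788917336069101
p2 -1.901596653540754 1.7177878764190129 8.788917336069101
```

View pics/w19a.png

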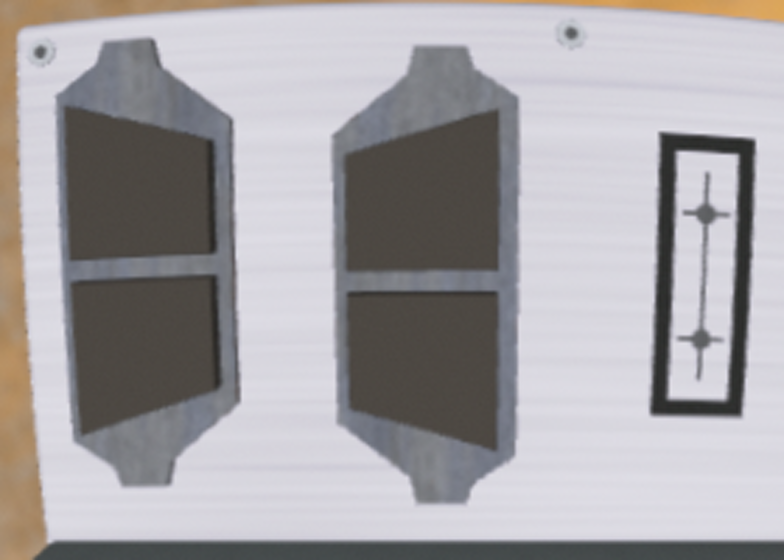

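apply_moves:
  rows:
    - [-20,-0.5,20,0,0,0,1]
    - [-40,-0.9,50,0,0,0,1]
    - [-52,-0.9,80,0,0,0,1]
    - [-52,-0.9,93,0,0,0,1]
    - [-52,-0.9,93,0,0,0,1]
    - [-52,-0.9,93,0,0,0,1]

```text
t: 36.65
ee_pos: [448.4, 239.8, 101.1]
tool_rot: [-0.0, 0.997, 0.078, 0.001]
wrist_force: [0.5, 0.6, 0.4]
gripper_width: -0.002
```

apply_moves:
  rows:
    - [0,0,4,0,0,0,1]
    - [0,0,8,0,0,0,1]
    - [0,0,10,0,0,0,1]
    - [0,0,10,0,0,0,1]
    - [0,0,10,0,0,0,1]

```text
t: 37.15
ee_pos: [447.2, 240.0, 90.9]
tool_rot: [-0.0, 0.997, 0.078, 0.001]
wrist_force: [2.6, 0.3, 3.1]
gripper_width: 0.001
```

Button 2 is still out (3.1 N at 2 mm). Pressing through.

apply_moves:
  rows:
    - [0,0,3,0,0,0,1]
    - [0,0,6,0,0,0,1]
    - [0,0,9,0,0,0,1]
    - [0,0,10.5,0,0,0,1]
    - [0,0,11.5,0,0,0,1]
    - [0,0,11.5,0,0,0,1]

```text
t: 37.75
ee_pos: [447.3, 240.0, 80.9]
tool_rot: [-0.001, 0.997, 0.078, 0.0]
wrist_force: [-3.8, -2.4, 26.4]
gripper_width: 0.0
```

apply_moves:
  rows:
    - [0,0,-3,0,0,0,1]
    - [0,0,-6,0,0,0,1]
    - [0,0,-9,0,0,0,1]
    - [0,0,-10.5,0,0,0,1]
    - [0,0,-10.5,0,0,0,1]
    - [0,0,-10.5,0,0,0,1]

```text
t: 38.35
ee_pos: [445.2, 239.4, 88.7]
tool_rot: [0.0, 0.997, 0.079, -0.001]
wrist_force: [0.8, 0.9, -0.5]
gripper_width: -0.0
```

apply_moves:
  rows:
    - [0,0,-10,0,0,0,1]
    - [0,-35,-16,0,0,0,1]
    - [0,-75,-16,0,0,0,1]
    - [0,-75,-16,0,0,0,1]
    - [0,-75,-10,0,0,0,1]
    - [0,-75,-4,0,0,0,1]
    - [0,-75,0,0,0,0,1]
    - [0,-75,0,0,0,0,1]

```text
t: 39.15
ee_pos: [434.5, 312.5, 88.9]
tool_rot: [0.0, 0.997, 0.078, -0.0]
wrist_force: [-0.2, 0.4, 2.5]
gripper_width: -0.003
```

apply_moves:
  rows:
    - [0,0,2,0,0,0,1]
    - [0,0,5,0,0,0,1]
    - [0,0,8,0,0,0,1]
    - [0,0,10,0,0,0,1]
    - [0,0,11,0,0,0,1]
    - [0,0,11,0,0,0,1]

```text
t: 39.75
ee_pos: [434.6, 312.6, 80.9]
tool_rot: [-0.001, 0.997, 0.078, -0.001]
wrist_force: [-9.6, -5.6, 31.7]
gripper_width: -0.003
```

apply_moves:
  rows:
    - [0,0,-3,0,0,0,1]
    - [0,0,-6,0,0,0,1]
    - [0,0,-9,0,0,0,1]
    - [0,0,-10.5,0,0,0,1]
    - [0,0,-10.5,0,0,0,1]
    - [0,0,-10.5,0,0,0,1]

```text
t: 40.35
ee_pos: [434.2, 314.1, 88.5]
tool_rot: [-0.0, 0.997, 0.079, -0.0]
wrist_force: [-0.3, -0.1, 0.4]
gripper_width: 0.003
```

apply_moves:
  rows:
    - [0,0,-20,0,0,0,1]
    - [0,15,-55,0,0,0,1]
    - [0,45,-90,0,0,0,1]
    - [0,75,-90,0,0,0,1]
    - [0,75,-90,0,0,0,1]
    - [0,75,-90,0,0,0,1]

```text
t: 40.95
ee_pos: [446.0, 239.6, 178.8]
tool_rot: [-0.0, 0.997, 0.078, -0.0]
wrist_force: [-0.4, -0.1, 0.1]
gripper_width: 0.001
```

Run:
```python
from h import *
im,s=snap('w20');print(s['t'],s['ee_pos'],yaw(s['tool_rot'])[0],s['wrist_force'])
sc=read_camera('scene');cv2.imwrite('pics/sc2.png',cv2.resize(sc[200:320,190:390,::-1],None,fx=4,fy=4,interpolation=cv2.INTER_CUBIC))
```

```text
40.95 [445.9993916  239.58219362 178.76411301] 8.937611125296147 [-0.39886211 -0.10619404  0.10208859]
```

View pics/w20.png

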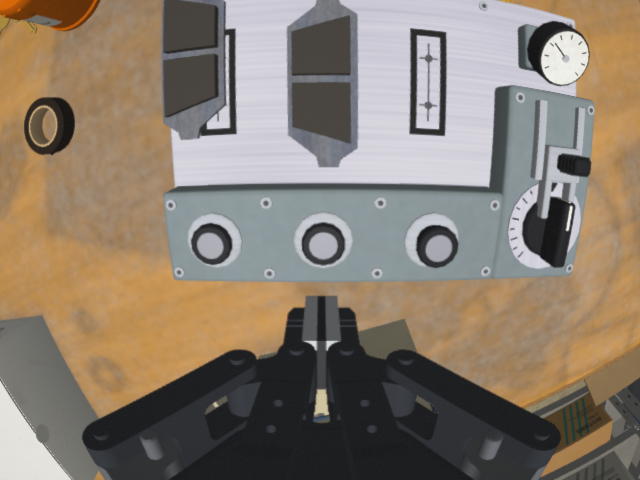

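View pics/sc2.png

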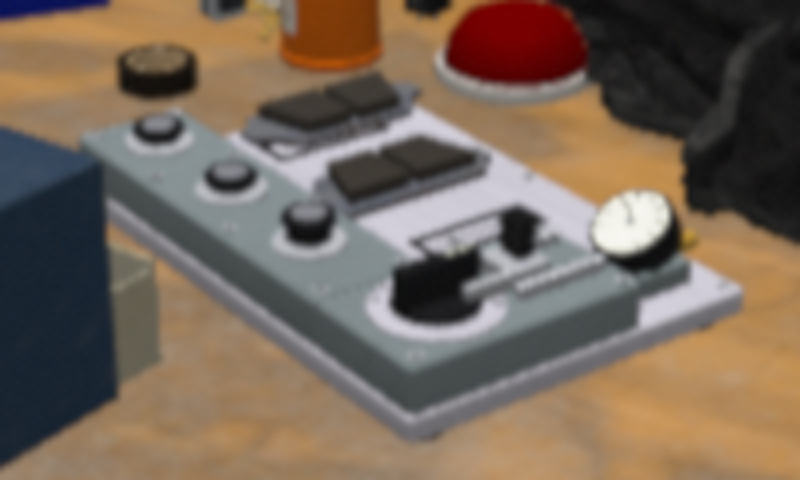

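The picture shows pad 1 knocked about 30 mm left and back (px ~(195,65), seal 1 exposed at (222,85)). Valves 1 and 2 are latched in and 3 is out. To keep the required order, I'll shut 1 and 2 again, put the pad back, then reopen them.

apply_moves:
  rows:
    - [0,0,35,0,0,0,1]
    - [0,0,65,0,0,0,1]
    - [0,0,80,0,0,0,1]
    - [0,0,84,0,0,0,1]
    - [0,0,88,0,0,0,1]
    - [0,0,88,0,0,0,1]
    - [0,0,88,0,0,0,1]

```text
t: 41.75
ee_pos: [446.8, 240.1, 91.7]
tool_rot: [-0.001, 0.997, 0.079, 0.001]
wrist_force: [-0.5, 0.5, 0.0]
gripper_width: 0.002
```

apply_moves:
  rows:
    - [0,0,3,0,0,0,1]
    - [0,0,6,0,0,0,1]
    - [0,0,9,0,0,0,1]
    - [0,0,11.5,0,0,0,1]
    - [0,0,11.5,0,0,0,1]

```text
t: 42.25
ee_pos: [446.7, 240.1, 81.0]
tool_rot: [-0.001, 0.997, 0.078, -0.0]
wrist_force: [-5.1, -0.7, 20.0]
gripper_width: 0.0
```

apply_moves:
  rows:
    - [0,0,-3,0,0,0,1]
    - [0,0,-6,0,0,0,1]
    - [0,0,-9,0,0,0,1]
    - [0,0,-10,0,0,0,1]
    - [0,0,-10,0,0,0,1]
    - [0,0,-10,0,0,0,1]

```text
t: 42.85
ee_pos: [446.6, 240.1, 89.4]
tool_rot: [-0.0, 0.997, 0.079, 0.001]
wrist_force: [0.2, 2.6, 2.7]
gripper_width: -0.005
```

V2 out again. Now v1.

apply_moves:
  rows:
    - [0,0,-10,0,0,0,1]
    - [0,-35,-16,0,0,0,1]
    - [0,-75,-16,0,0,0,1]
    - [0,-75,-16,0,0,0,1]
    - [0,-75,-8,0,0,0,1]
    - [0,-75,0,0,0,0,1]
    - [0,-75,0,0,0,0,1]
    - [0,-75,0,0,0,0,1]

```text
t: 43.65
ee_pos: [434.4, 312.3, 88.9]
tool_rot: [0.001, 0.997, 0.077, -0.0]
wrist_force: [0.8, -0.7, 0.2]
gripper_width: 0.001
```

apply_moves:
  rows:
    - [0,0,2,0,0,0,1]
    - [0,0,5,0,0,0,1]
    - [0,0,8,0,0,0,1]
    - [0,0,10,0,0,0,1]
    - [0,0,10,0,0,0,1]

```text
t: 44.15
ee_pos: [435.0, 313.2, 81.0]
tool_rot: [-0.001, 0.997, 0.078, -0.0]
wrist_force: [-4.7, -3.6, 19.1]
gripper_width: -0.001
```

apply_moves:
  rows:
    - [0,0,-3,0,0,0,1]
    - [0,0,-6,0,0,0,1]
    - [0,0,-9,0,0,0,1]
    - [0,0,-10,0,0,0,1]
    - [0,0,-10,0,0,0,1]
    - [0,0,-10,0,0,0,1]

```text
t: 44.75
ee_pos: [434.7, 313.7, 89.3]
tool_rot: [0.0, 0.997, 0.078, 0.0]
wrist_force: [0.9, -2.3, 3.8]
gripper_width: 0.001
```

apply_moves:
  rows:
    - [0,0,-30,0,0,0,1]
    - [0,0,-75,0,0,0,0.6]
    - [35,-5,-90,0,0,0,0.2]
    - [75,-10,-90,0,0,0,0.2]
    - [110,-16,-90,0,0,0,0.2]
    - [124,-16,-90,0,0,0,0.2]
    - [124,-16,-90,0,0,0,0.2]
    - [124,-16,-90,0,0,0,0.2]

```text
t: 45.55
ee_pos: [553.3, 349.0, 178.3]
tool_rot: [0.0, 0.997, 0.079, -0.001]
wrist_force: [-0.5, 0.3, -1.0]
gripper_width: 0.803
```

Run:
```python
from h import *
im,s=snap('w21');print(s['t'],s['ee_pos'],yaw(s['tool_rot'])[0],s['gripper_width'])
```

```text
45.55 [553.31878798 349.00415533 178.3151966 ] 9.00619920499135 0.8029549911538942
```

View pics/w21.png

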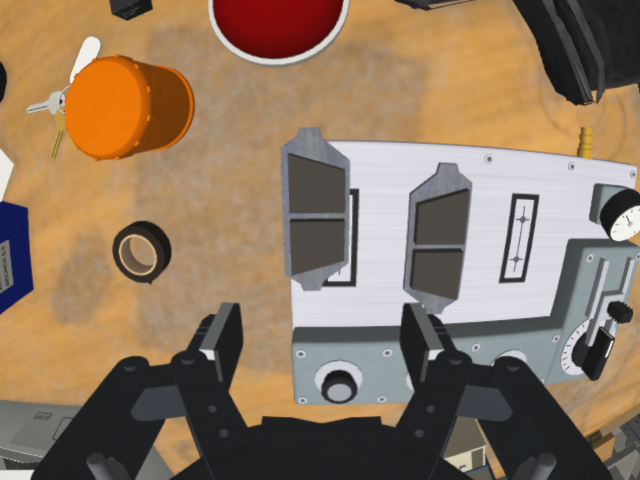

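Run:
```python
from h import *
s=load('w21');R=rot(s['tool_rot'])
e1,e2=atz('wrist',(307,129),28),atz('wrist',(314,290),28)
l,r=atz('wrist',(283.5,215),28),atz('wrist',(350,215),28)
g=atz('wrist',(318.5,215.5),38); gl,gr=atz('wrist',(288,214),38),atz('wrist',(348,216.5),38)
for q in ((e1+e2)/2,(l+r)/2,g,(gl+gr)/2): print(q.round(1),(R.T@(q-s['ee_pos'])).round(1))
print(np.linalg.norm(e1-e2),np.linalg.norm(l-r),np.degrees(np.arctan2(*(e1-e2)[1::-1])))
for p in [((292,155),(287,265)),((350,150),(345,262)),((283,150),(288,270))]:
    a,b=atz('wrist',p[0],28),atz('wrist',p[1],28);print(np.degrees(np.arctan2(*(a-b)[1::-1])))
im=cv2.imread('pics/w21.png');cv2.imwrite('pics/w21a.png',cv2.resize(im[110:310,260:380],None,fx=3,fy=3,interpolation=cv2.INTER_CUBIC))
```

```text
[563.8 359.7  28. ] [ 12.4  -8.9 150.3]
[563.8 355.   28. ] [ 11.6  -4.3 150.3]
[566.2 354.   38. ] [ 13.8  -2.9 140.3]
[566.4 354.3  38. ] [ 14.1  -3.3 140.3]
125.76468341934293 49.711656020131436 10.92028279188919
5.096476903760366
7.529980992279409
9.785545939085573
```

View pics/w21a.png

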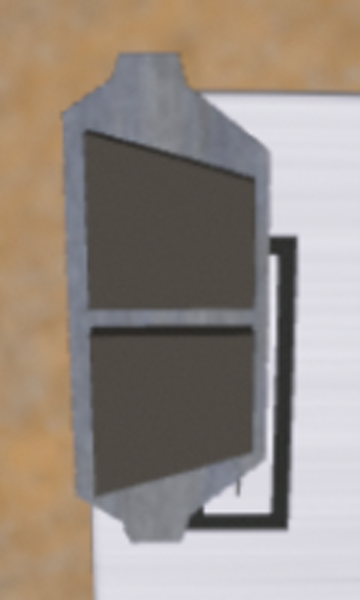

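Run:
```python
from h import *
s=load('w21')
for p in [((281,147.3),(285.7,274)),((350,160.7),(348.3,264))]:
    a,b=atz('wrist',p[0],28),atz('wrist',p[1],28);print(np.degrees(np.arctan2(*(a-b)[1::-1])))
print(ctrl.state()['ee_pos'])
```

```text
9.432341657565157
9.221212474754132
[552.99956113 349.01879725 178.50634102]
```

apply_moves:
  rows:
    - [6,-2,30,0,0,0,0.2]
    - [12,-3.6,65,0,0,0,0.2]
    - [13,-3.6,100,0,0,0,0.2]
    - [13,-3.6,103,0,0,0,0.2]
    - [13,-3.6,103,0,0,0,0.2]

```text
t: 46.1
ee_pos: [565.6, 354.6, 76.2]
tool_rot: [0.0, 0.997, 0.079, -0.001]
wrist_force: [1.1, 0.2, 1.0]
gripper_width: 0.798
```

Run:
```python
from h import *
im,s=snap('w22');print(s['t'],s['ee_pos'],yaw(s['tool_rot'])[0],s['gripper_width'])
```

```text
46.1 [565.55847167 354.57908994  76.18269543] 9.020330105910311 0.7981730880089197
```

View pics/w22.png

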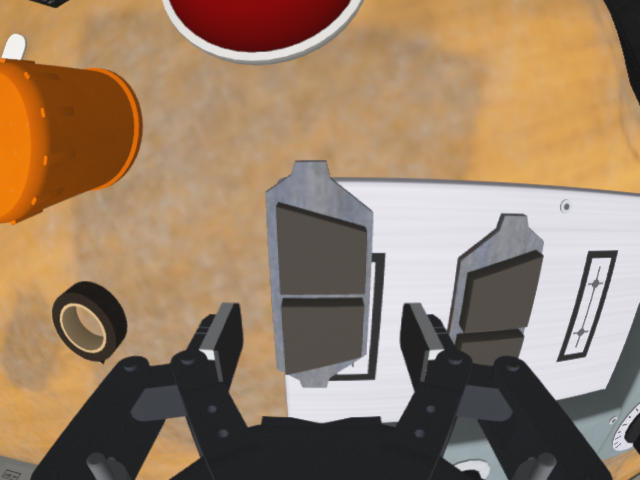

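apply_moves:
  rows:
    - [0,0,10,0,0,0,0.2]
    - [0,0,20,0,0,0,0.25]
    - [0,0,28,0,0,0,0.3]
    - [0,0,31,0,0,0,0.36]
    - [0,0,31,0,0,0,0.36]
    - [0,0,31,0,0,0,0.36]

```text
t: 46.75
ee_pos: [566.9, 354.5, 45.4]
tool_rot: [-0.0, 0.997, 0.078, 0.0]
wrist_force: [0.2, 0.4, -0.3]
gripper_width: 0.645
```

apply_moves:
  rows:
    - [0,0,0,0,0,0,0.45]
    - [0,0,0,0,0,0,0.6]
    - [0,0,0,0,0,0,0.8]
    - [0,0,0,0,0,0,1]
    - [0,0,0,0,0,0,1]
    - [0,0,0,0,0,0,1]

```text
t: 47.35
ee_pos: [567.0, 354.7, 46.5]
tool_rot: [-0.0, 0.997, 0.078, 0.0]
wrist_force: [-1.5, 0.3, 6.0]
gripper_width: 0.541
```

apply_moves:
  rows:
    - [0,0,-5,0,0,0,1]
    - [0,0,-15,0,0,0,1]
    - [0,0,-20,0,0,0,1]
    - [0,0,-20,0,0,0,1]
    - [0,0,-20,0,0,0,1]

```text
t: 47.85
ee_pos: [566.5, 354.6, 65.3]
tool_rot: [-0.0, 0.997, 0.079, -0.0]
wrist_force: [-0.7, -0.1, -3.4]
gripper_width: 0.538
```

Run:
```python
from h import *
im,s=snap('w23');print(s['t'],s['ee_pos'],yaw(s['tool_rot'])[0],s['gripper_width'],plan([546.5,334.2,66],9,s))
```

```text
47.85 [566.5153238  354.63831841  65.32369593] 9.011352200181106 0.5382542922026812 (array([-23. ,  17.1,  -0.7]), array([-0.01,  0.  ,  0.01]))
```

View pics/w23.png

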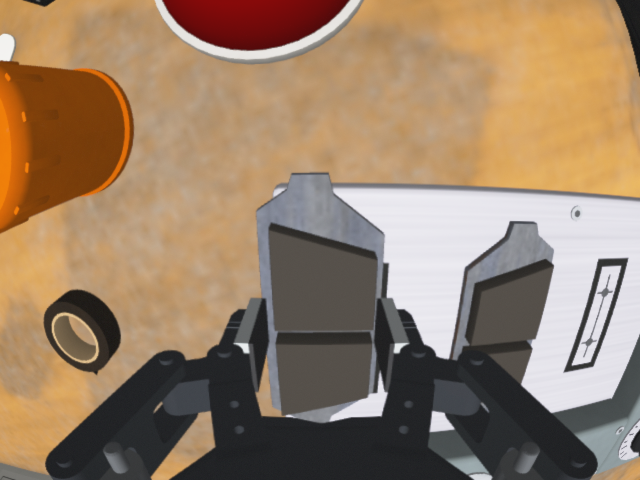

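apply_moves:
  rows:
    - [-8,6,0,0,0,0,1]
    - [-17,12,0,0,0,0,1]
    - [-23,17,0,0,0,0,1]
    - [-23,17,8,0,0,0,1]
    - [-23,17,15,0,0,0,1]
    - [-23,17,17,0,0,0,1]
    - [-23,17,17,0,0,0,1]

```text
t: 48.6
ee_pos: [546.4, 334.3, 47.5]
tool_rot: [0.0, 0.997, 0.079, -0.0]
wrist_force: [0.9, 0.0, -3.5]
gripper_width: 0.538
```

apply_moves:
  rows:
    - [0,0,1,0,0,0,1]
    - [0,0,2,0,0,0,1]
    - [0,0,3,0,0,0,1]
    - [0,0,3,0,0,0,1]

```text
t: 49.0
ee_pos: [546.9, 334.3, 46.5]
tool_rot: [-0.001, 0.997, 0.078, 0.0]
wrist_force: [-2.2, -0.5, 5.4]
gripper_width: 0.541
```

Touching; release, lift, and look.

apply_moves:
  rows:
    - [0,0,-0.5,0,0,0,0.4]
    - [0,0,-0.5,0,0,0,0.32]
    - [0,0,-0.5,0,0,0,0.28]
    - [0,0,-0.5,0,0,0,0.28]
    - [0,0,-30,0,0,0,0.28]
    - [0,0,-75,0,0,0,0.28]
    - [0,0,-120,0,0,0,0.28]
    - [0,0,-150,0,0,0,0.6]

```text
t: 49.8
ee_pos: [547.8, 334.2, 198.5]
tool_rot: [-0.001, 0.997, 0.078, 0.002]
wrist_force: [1.1, -0.1, 0.0]
gripper_width: 0.564
```

apply_moves:
  rows:
    - [-30,20,0,0,0,0,1]
    - [-65,40,0,0,0,0,1]
    - [-75,60,0,0,0,0,1]
    - [-75,75,0,0,0,0,1]
    - [-75,75,0,0,0,0,1]

```text
t: 50.3
ee_pos: [485.3, 246.3, 195.9]
tool_rot: [-0.0, 0.997, 0.077, 0.001]
wrist_force: [-0.3, -0.1, 0.1]
gripper_width: -0.001
```

Run:
```python
from h import *
im,s=snap('w24');print(s['t'],s['ee_pos'],yaw(s['tool_rot'])[0],s['gripper_width'],s['wrist_force'])
```

```text
50.3 [485.29863587 246.33998831 195.90249538] 8.792270565767126 -0.0010622806758420218 [-0.27874893 -0.13252787  0.08066414]
```

View pics/w24.png

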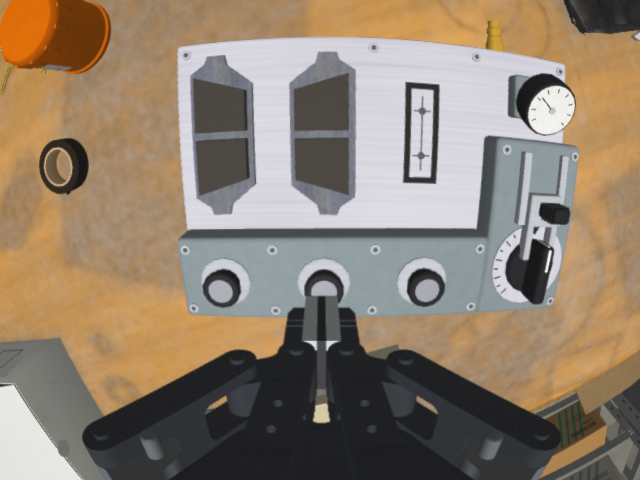

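apply_moves:
  rows:
    - [-15,0,20,0,0,0,1]
    - [-35,0,55,0,0,0,1]
    - [-39,0,85,0,0,0,1]
    - [-39,0,93,0,0,0,1]
    - [-39,0,93,0,0,0,1]
    - [-39,0,93,0,0,0,1]

```text
t: 50.95
ee_pos: [447.7, 242.9, 103.3]
tool_rot: [-0.0, 0.997, 0.078, 0.001]
wrist_force: [0.0, 0.8, 1.1]
gripper_width: -0.003
```

apply_moves:
  rows:
    - [-1,2.5,4,0,0,0,1]
    - [-1,2.5,8,0,0,0,1]
    - [-1,2.5,12,0,0,0,1]
    - [-1,2.5,12,0,0,0,1]
    - [-1,2.5,12,0,0,0,1]

```text
t: 51.45
ee_pos: [445.6, 239.7, 90.6]
tool_rot: [-0.0, 0.997, 0.078, 0.0]
wrist_force: [-0.2, 0.7, 2.4]
gripper_width: -0.0
```

apply_moves:
  rows:
    - [0,0,3,0,0,0,1]
    - [0,0,6,0,0,0,1]
    - [0,0,9,0,0,0,1]
    - [0,0,10.5,0,0,0,1]
    - [0,0,11.5,0,0,0,1]
    - [0,0,11.5,0,0,0,1]

```text
t: 52.05
ee_pos: [445.8, 239.7, 80.9]
tool_rot: [-0.001, 0.997, 0.078, -0.0]
wrist_force: [-6.0, -2.2, 28.0]
gripper_width: 0.002
```

apply_moves:
  rows:
    - [0,0,-3,0,0,0,1]
    - [0,0,-6,0,0,0,1]
    - [0,0,-9,0,0,0,1]
    - [0,0,-10.5,0,0,0,1]
    - [0,0,-10.5,0,0,0,1]
    - [0,0,-10.5,0,0,0,1]

```text
t: 52.65
ee_pos: [444.5, 239.6, 88.8]
tool_rot: [0.0, 0.997, 0.079, -0.001]
wrist_force: [0.5, -0.4, -1.0]
gripper_width: -0.003
```

apply_moves:
  rows:
    - [0,0,-10,0,0,0,1]
    - [0,-35,-16,0,0,0,1]
    - [0,-75,-16,0,0,0,1]
    - [0,-75,-16,0,0,0,1]
    - [0,-75,-10,0,0,0,1]
    - [0,-75,-4,0,0,0,1]
    - [0,-75,0,0,0,0,1]
    - [0,-75,0,0,0,0,1]

```text
t: 53.45
ee_pos: [433.5, 312.5, 88.9]
tool_rot: [0.0, 0.997, 0.078, -0.0]
wrist_force: [-1.2, 0.1, 1.6]
gripper_width: 0.001
```

apply_moves:
  rows:
    - [0,0,2,0,0,0,1]
    - [0,0,5,0,0,0,1]
    - [0,0,8,0,0,0,1]
    - [0,0,9.5,0,0,0,1]
    - [0,0,10.5,0,0,0,1]
    - [0,0,10.5,0,0,0,1]

```text
t: 54.05
ee_pos: [433.6, 312.5, 81.0]
tool_rot: [-0.001, 0.997, 0.078, -0.001]
wrist_force: [-6.9, -4.9, 27.4]
gripper_width: -0.002
```

apply_moves:
  rows:
    - [0,0,-3,0,0,0,1]
    - [0,0,-6,0,0,0,1]
    - [0,0,-9,0,0,0,1]
    - [0,0,-10.5,0,0,0,1]
    - [0,0,-10.5,0,0,0,1]
    - [0,0,-10.5,0,0,0,1]

```text
t: 54.65
ee_pos: [433.2, 314.1, 89.0]
tool_rot: [-0.0, 0.997, 0.079, -0.0]
wrist_force: [0.5, -0.5, -0.9]
gripper_width: -0.003
```

apply_moves:
  rows:
    - [0,0,-20,0,0,0,1]
    - [0,15,-55,0,0,0,1]
    - [0,45,-100,0,0,0,1]
    - [0,75,-140,0,0,0,1]
    - [0,75,-140,0,0,0,1]
    - [0,75,-140,0,0,0,1]

```text
t: 55.25
ee_pos: [445.5, 239.5, 230.1]
tool_rot: [-0.001, 0.997, 0.078, 0.001]
wrist_force: [0.9, 0.9, -0.4]
gripper_width: -0.003
```

Run:
```python
from h import *
im,s=snap('w25');print(s['t'],s['ee_pos'],yaw(s['tool_rot'])[0],s['wrist_force'])
sc=read_camera('scene');cv2.imwrite('pics/sc3.png',cv2.resize(sc[200:320,190:390,::-1],None,fx=4,fy=4,interpolation=cv2.INTER_CUBIC))
```

```text
55.25 [445.52750732 239.52266397 230.08784236] 8.92879176366274 [ 0.94075651  0.86021035 -0.37347137]
```

View pics/w25.png

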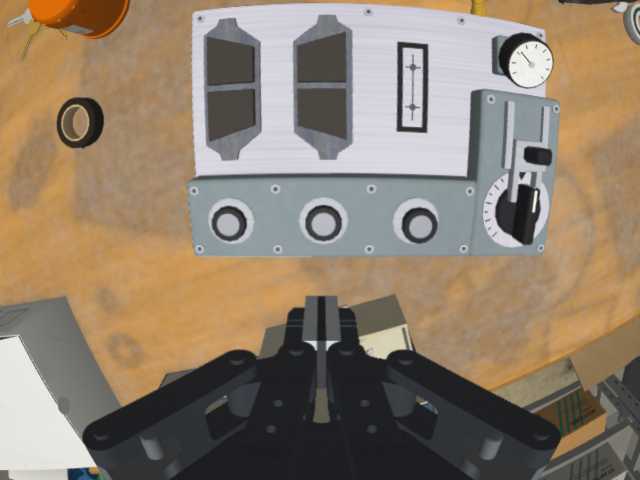

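View pics/sc3.png

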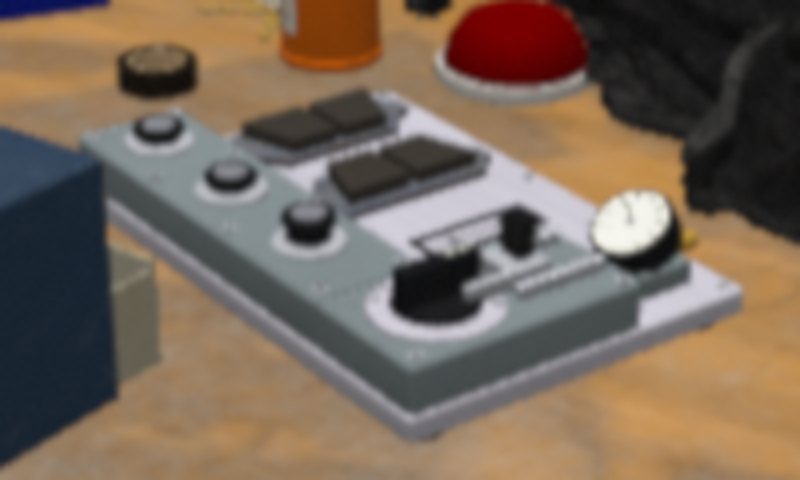

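Run:
```python
from h import *
s=load('w25')
a=np.radians(9);bx=np.array([np.cos(a),np.sin(a)]);by=np.array([-bx[1],bx[0]])
c=np.array([atz('wrist',u,22) for u in [(398,42),(427,42),(425,131),(397,131)]]).mean(0)[:2]
for k,g in [(2,(232,86.5)),(1,(323,88.5))]:
    q=atz('wrist',g,38)[:2]-c-78*k*by;print(k,q@bx,q@by)
im=read_camera('top');cv2.imwrite('pics/top3.png',im[:,:,::-1])
s=ctrl.state();print(s['t'],s['qvel'].round(3))
```

```text
2 -1.8461670718027194 -2.5267314775356735
1 -6.16809794431789 -0.013744674296469101
55.4 [ 0.001  0.008 -0.001  0.001  0.007  0.002  0.001]
```

View pics/top3.png

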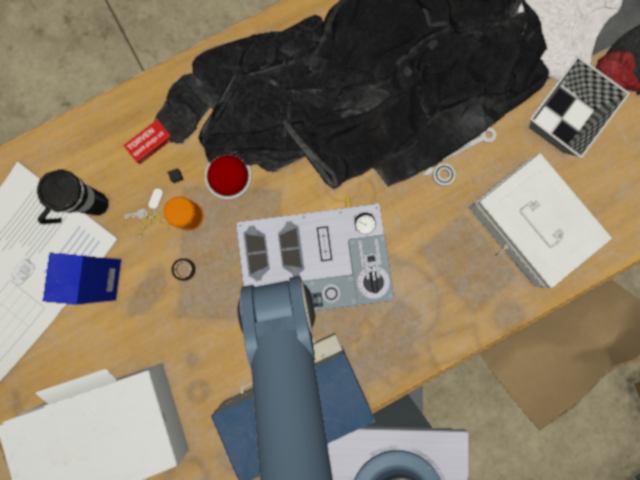

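Pads are within 14/8 mm, only two pads exist, bystanders are untouched, and the arm is clear and at rest. Handing in.

```bash
python3 -c "
from cell import ctrl
print(ctrl.hand_in())"
```

```text
the job is handed in; nothing more can be done
None
```

The board is set up and the job was handed in at about 55 s of the 210 s allowed; no verdict was reported.

**What I did**
- **Valves at the start:** by feel, valves 1 and 3 were open and 2 was shut. I clicked 1 and 3 shut and felt all three right out.
- **Regulator and lock:** with all valves shut, I turned the knob about 58° until the pointer was on the wedge. I then pulled the fork lock in until it hit its stop at about 13 N.
- **Pads:** only two pads were there. I laid them on seals 1 and 2, then clicked valves 1 and 2 open.
- **Correction:** the next picture showed the pad on seal 1 knocked about 30 mm aside. I shut valves 1 and 2 again, put the pad back square, checked it in the camera, and reopened both valves.

**Last checks**
- **Pad positions:** pad 1 measured about 2 mm off along its seal and 3 mm across. Pad 2 measured about 6 mm along (2 mm in an earlier picture) and 0 mm across. All are within the limits.
- **Buttons:** after release, buttons 1 and 2 gave no force where a button that was out had pushed back, and they look lower in the picture, so I take them as latched open. Button 3, for the empty seal, looks right out; I last felt it right after clicking it shut at the start.
- **Lock and bystanders:** the prongs are either side of the bar, and the filter, bearing and tape roll look unmoved in the top picture.
- **Disagreement:** on the very first feel of valve 1, the force came only about 2–3 mm lower than a latched button should give it. Later feels of that valve fitted the stated behaviour.

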